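# Put the returned hammers back on the counter rack

## Robot

A 7-joint arm with a two-finger parallel gripper is mounted at the origin on the work surface. World frame = base frame: x ahead of the robot, y to its left, z up, the work surface at z = 0. Lengths are in m, angles in degrees, forces in N, time in s.
With the tool pointing down it reaches from about 0.425 to 0.825 m from the base axis. Payload 3.6 kg.
Tool frame: the origin (TCP) lies on the centre line of the jaws, within the pads' length; the fingertips stand 14 mm ahead of it and the grasp point (between the pads) lies 5 mm behind it; z points along the fingers, y is the direction in which the jaws open and shut (so a half turn about z gives the same grasp; the last joint's range is limited). The gripper opens to 93 mm and grips with 3 to 60 N. Pads are 15 mm wide; open, the fingers measure 128 mm over their backs; the gripper's body (75 mm by 188 mm) begins 65 mm behind the grasp point.
Start: joints at [-65.575, 35.231, -0.722, 81.555, 0.464, 63.22, -2.315], TCP at [0.284, 0.584, 0.233] pointing down, gripper open.
Joint ranges: [-178.69, 178.69], [-17.37, 117.87], [-77.05, 75.6], [15.02, 138.74], [-78.02, 258.01], [0.78, 113.62], [-162.83, 162.83]. Speed limits (degrees/s): [159.86, 159.86, 180, 180, 180, 180, 180].

## Interface

Orientations are given as a 3x3 rotation matrix whose columns are the frame's x, y, z axes.
In Python, from rig import r gives the robot as it stands.
- The arm moves only by the tool carry_out, never from a script. Its argument "series" is a list of rows, each a list of 7 numbers: the opening, from 0 (shut) to 1 (fully open), then the shift along the tool's x, y, z in m, then the turn, a rotation vector about the tool's x, y, z in rad. A call has exactly 5 rows; each row shifts and turns the commanded pose from where the row before left it, along the tool's axes as they then stand; what a row does not reach is not made up. A row lasts 1/12 s, in which the tool goes at most 41.7 mm and 7.16 degrees, less where a joint would pass 70% of its speed; a pose out of reach is approached as far as the arm can. A call is refused whole if a number of a shift passes 0.0417 or a number of a turn 0.125, either way. A call with a gripper value outside its range is refused whole. The fingers move at their own pace and stop on an object; "grip_force" is the grip in N (left out, the last holds). Time passes only in rows, so rows that do not move let the fingers close, or fill a call up. It gives the time, the measured TCP pose, the force and the opening at its end, in the units of the state.
- r.get_obs(): the state, without advancing time (a new reading comes with each control period).
- r.get_image(name): name is "scene" or "top" or "wrist"; returns a dict with "color" (480x640x3 uint8, red, green, blue), "fx", "fy", "cx", "cy" (pixels), "pose" (4x4, takes a point from camera to world coordinates). Camera axes: x right, y down, z forward; pixel columns grow to the right and rows downward; lengths in m; the calibration is good to about 2 mm. A picture is of the moment at which its call begins. There is no depth.
- r.hand_in(): hands the job in, once; it reports no verdict.
The state is a dict: "t": time; "qpos": joint angles; "qd": joint speeds; "effort": joint torques, N m; "tool_pos": TCP position; "tool_rot": TCP orientation; "force": force on the tool from outside, world axes, zero at the start; "moment": the same for the moment, N m; "width": finger opening in m.
Only numpy, scipy, OpenCV 4.12 (cv2) and the standard library are available. Lean on these libraries where they do the work, as an engineer would, in place of code of your own. Each camera call takes 0.05 s, during which the arm holds its last target.

## Task

Swing the rack's retaining bar up and back, clearly past upright, then put both hammers away in the rack: blue club hammer with its head centred on the blue pad, red mallet with its head centred on the red pad, each handle lying in its fork, then swing the bar fully down over the handles. Pick each hammer up by its balance point (the white band), keep it level all the way and lay it down without dropping it, and leave the tin, tape measure and carton alone.

Things in the scene. Friction and masses are not known exactly. Their poses are not given: they have to be found in the camera images.
- club_balance (a point): Balance point (centre of mass) of the blue club hammer, 200 mm long, lying flat: a 14 mm white band round the handle; this point is mid-handle, 18 mm above the tool's underside. z up, +y along the handle to the butt, -y to the head. Head centre 42 mm from here along -y, butt end 142 mm along +y. Blue handle 26 mm wide (x), 24 mm high (z). Mass about 0.65 kg
- club_head (a point): Centre of the club hammer's head, a dark steel block 70 mm across (x), 32 mm along the handle (y) and 36 mm high (z); axes as its balance point. The butt of the handle is a block 30 mm long, 34 mm wide and 36 mm high, so the tool lies level on a flat surface
- mallet_balance (a point): Balance point (centre of mass) of the red mallet, 202 mm long, lying flat: a 14 mm white band round the handle; this point is mid-handle, 18 mm above the tool's underside. z up, +y along the handle to the butt, -y to the head. Head centre 56 mm from here along -y, butt end 128 mm along +y. Red handle 26 mm wide (x), 24 mm high (z). Mass about 0.42 kg
- mallet_head (a point): Centre of the mallet's head, an aluminium cylinder with black faces, lying across the handle, 36 mm in diameter and 70 mm across (x); axes as its balance point. The butt of the handle is a block 30 mm long, 34 mm wide and 36 mm high, so the tool lies level on a flat surface
- rack: Fixed hammer rack; origin on the counter at the middle of its plywood base (300 mm in x, 250 mm in y, 12 mm thick). Two berths at x = -60 and +60 mm, parallel to y: head on a coloured pad at y = -90 mm, handle towards +y, lying in a fork at y = +25 mm. Hinge posts of the bar at x = -141 and +141 mm, y = +110 mm, 98 mm high
- forks (a point): Point midway between the two forks (rack x = 0, y = +25 mm, 51 mm above the counter; rack axes). Each fork, 60 mm to either side along x, is a slot 40 mm wide between two posts 12 mm wide and 16 mm thick in y; slot floor 51 mm, post tops 75 mm above the counter. The centres of a seated hammer's handle and head are 63 mm above the counter
- pad_blue: Blue head pad on the rack, a fixed block 70 mm (x) by 36 mm (y) by 33 mm high, top 45 mm above the counter: marks the berth of the blue club hammer, which may be either one (the pads swap). Origin: centre of its underside, 12 mm above the counter; axes parallel to the rack's
- pad_red: Red head pad, the same block, in the other berth: marks the berth of the red mallet. Origin and axes as for the blue pad
- bail (a joint): Angle (rad) of the retaining bar, a U-shaped steel bail. 0: fully down, its 12 mm crossbar lying along the rack's x above the forks, 87 mm above the counter and 6 mm clear of seated handles. It grows as the crossbar swings up and back to the rack's +y; 1.57 upright, 1.9 the stop. A stiff hinge (0.14 N m) holds it where it is left. Starts at 0 to 0.4
- bail_grip (a point): Centre of the crossbar's black sleeve, 19 mm in diameter, 64 mm long along the rack's x, midway between the berths, 85 mm from the hinge axis. It moves with the bar
- bail_hinge (a point): Middle of the bar's hinge axis, fixed on the rack (x = 0, y = +110 mm, 87 mm above the counter); the axis runs along the rack's x
- tin: Bystander: closed tin, 72 mm in diameter, 85 mm high; origin under its centre
- tape: Bystander: grey tape measure, 40 x 66 x 62 mm high; origin under its centre
- carton: Bystander: cardboard carton of screws, 110 x 75 x 45 mm high; origin under its centre
Mind the look-alikes: they are no part of the job. Of the things that look like the part that bears club_balance, the smaller one is meant. There is more than one size of the part that bears mallet_balance; the job needs the larger.

How it is judged:
By the outcome, as a careful person would: the job done as asked, in the order asked, and still so for the second after the job is handed in, with the robot touching nothing.
It also fails if it takes over 72 s, if anything falls off the work surface, if the arm or the gripper's body presses on something with over 40 N, if the wrist force passes 120 N, or if a joint passes its speed limit or range.

## Working session

There is one attempt and no reset: what is moved stays moved. The work goes in short steps, Python scripts to look and compute and a tool call to move; the robot and the scene stay as the last step left them, time stands still between calls to the robot, and variables do not carry over. Pictures are saved under pics/ and viewed, and the job is handed in when it is done.

Besides the shell and the picture viewer there is one more tool, called after ">>>" as name(argument=value, ...) on one line, values as JSON. carry_out: Moves the arm, as the interface text tells. Its arguments: {"type":"object","properties":{"series":{"type":"array"},"grip_force":{"type":"number"}},"required":["series"]}

```bash
ls; mkdir -p pics; python3 - <<'E'
from rig import r
import cv2,numpy as np
print(r.get_obs())
for n in ("scene","top","wrist"):
    d=r.get_image(n); cv2.imwrite(f"pics/{n}0.png",d["color"][:,:,::-1]); print(n,d["fx"],d["fy"],d["cx"],d["cy"],np.round(d["pose"],4).tolist())
E
```

```text
pics
{'t': 0.0, 'qpos': array([-65.57520778,  35.2886002 ,  -0.72367187,  81.64126321,
         0.46273533,  63.21859412,  -2.31432629]), 'qd': array([-0.03039158, -0.03753988, -0.01002122, -0.01355398,  0.04849554,
        0.00492231, -0.05736613]), 'effort': array([ 6.62562502e-05, -4.58933365e+01,  2.09215209e-01, -1.65741634e+01,
       -6.10401342e-02,  2.05667980e-02,  2.49635859e-04]), 'tool_pos': array([0.28400875, 0.58382799, 0.23148878]), 'tool_rot': array([[-8.99261422e-01,  4.37410187e-01, -1.10560745e-03],
       [ 4.37411584e-01,  8.99258510e-01, -2.28868827e-03],
       [-6.86865442e-06, -2.54173458e-03, -9.99996770e-01]]), 'force': array([0.00412663, 0.70160923, 0.3084984 ]), 'moment': array([-0.02971911, -0.02559202, -0.01698236]), 'width': 0.0925895462821087}
scene 481.4307461079538 481.4307461079538 316.64956425785243 243.20550432927632 [[-0.3555, 0.7931, -0.4946, 1.0013], [0.9347, 0.3042, -0.1841, 0.1171], [0.0044, -0.5277, -0.8494, 0.93], [0.0, 0.0, 0.0, 1.0]]
top 442.31956907150374 442.31956907150374 324.151835815043 245.21210787768425 [[0.0252, -0.9949, 0.0972, 0.3993], [-0.9996, -0.0238, 0.0156, -0.066], [-0.0132, -0.0975, -0.9951, 1.1197], [0.0, 0.0, 0.0, 1.0]]
wrist 414.2790439789623 414.2790439789623 321.5488831381699 241.45532850457127 [[0.4387, 0.8656, 0.2413, 0.2158], [0.8986, -0.4219, -0.1204, 0.6173], [-0.0024, 0.2696, -0.963, 0.3824], [0.0, 0.0, 0.0, 1.0]]
```

View pics/scene0.png

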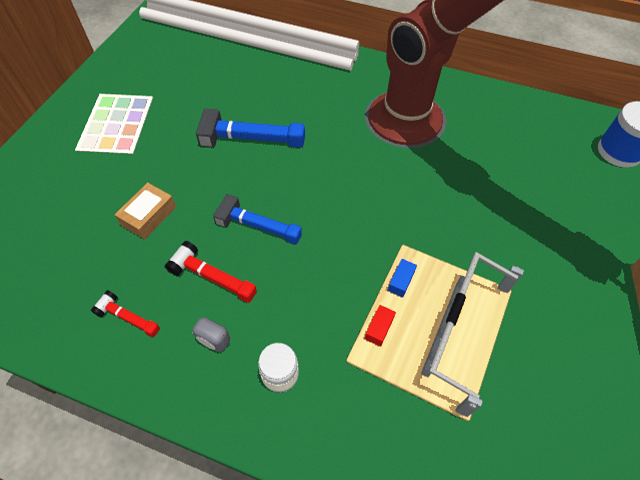

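View pics/top0.png

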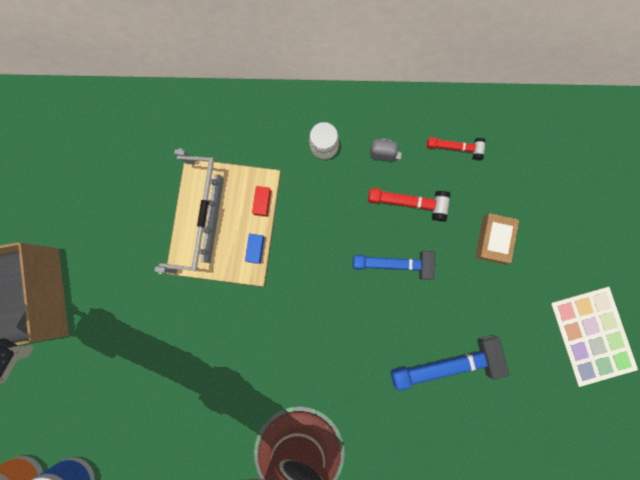

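View pics/wrist0.png

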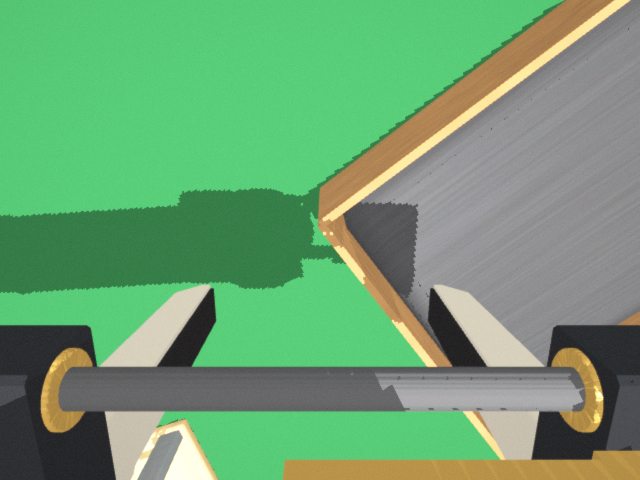

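Top view: rack around (225,222), with the red pad at (261,201) and the blue pad at (255,248). The smaller blue hammer is at (395,264) and the larger red mallet at (410,200), both about 80 px ≈ 200 mm long, so they are the right ones. Now to measure.

```bash
cat > h.py <<'E'
from rig import r
import cv2,numpy as np
def cast(d,uv,z):
    uv=np.atleast_2d(uv).astype(float);P=d["pose"]
    v=np.c_[(uv[:,0]-d["cx"])/d["fx"],(uv[:,1]-d["cy"])/d["fy"],np.ones(len(uv))]@P[:3,:3].T
    return P[:3,3]+v*((z-P[2,3])/v[:,2])[:,None]
def proj(d,X):
    P=d["pose"];c=(np.atleast_2d(X)-P[:3,3])@P[:3,:3]
    return np.c_[c[:,0]/c[:,2]*d["fx"]+d["cx"],c[:,1]/c[:,2]*d["fy"]+d["cy"]]
def tri(ds,uvs):
    A=np.zeros((3,3));b=np.zeros(3)
    for d,uv in zip(ds,uvs):
        P=d["pose"];v=P[:3,:3]@np.array([(uv[0]-d["cx"])/d["fx"],(uv[1]-d["cy"])/d["fy"],1]);v/=np.linalg.norm(v)
        M=np.eye(3)-np.outer(v,v);A+=M;b+=M@P[:3,3]
    return np.linalg.solve(A,b)
def hsv(d,lo,hi):
    return cv2.inRange(cv2.cvtColor(d["color"],cv2.COLOR_RGB2HSV),np.array(lo),np.array(hi))
def red(d): return hsv(d,(0,170,70),(8,255,255))|hsv(d,(172,170,70),(180,255,255))
def blue(d): return hsv(d,(108,150,70),(130,255,255))
def blobs(m,amin=60):
    n,l,s,c=cv2.connectedComponentsWithStats(m)
    out=[]
    for i in range(1,n):
        if s[i,4]>=amin:
            pts=np.argwhere(l==i)[:,::-1].astype(np.float32); out.append((s[i,4],c[i],cv2.minAreaRect(pts)))
    return out
def save(d,name,box=None,k=1):
    im=d["color"][:,:,::-1]
    if box: im=im[box[1]:box[3],box[0]:box[2]]
    cv2.imwrite("pics/"+name+".png",cv2.resize(im,None,fx=k,fy=k,interpolation=cv2.INTER_CUBIC))
E
python3 - <<'E'
from h import *
for n in("top","scene"):
    d=r.get_image(n)
    print(n)
    for c,f in(("red",red),("blue",blue)):
        for a,ce,rc in blobs(f(d)): print(c,a,np.round(ce,1),np.round(rc[0],1),np.round(rc[1],1),round(rc[2],1))
    if n=="top": save(d,"t_h",(345,180,455,285),6);save(d,"t_r",(150,140,290,295),4)
    else: save(d,"s_r",(340,235,530,425),4);save(d,"s_h",(160,190,310,310),5)
E
```

```text
top
red 283 [443.6 144.1] [444.5 143.8] [35.   9.6] 5.5
red 64 [470.  147.3] [470.  147.5] [7. 8.] 90.0
red 398 [261.2 200.7] [261.2 200.7] [14.6 27.6] 8.7
red 545 [391.5 197.9] [392.9 197.1] [48.7 14.2] 5.9
red 137 [427.9 203.6] [428.1 203.6] [13.2 10.5] 8.1
blue 368 [254.3 248.2] [254.2 248. ] [14.1 26.3] 7.1
blue 557 [379.3 262.7] [380.5 262. ] [12. 55.] 90.0
blue 79 [416.5 264.6] [416.5 264.5] [9. 7.] 90.0
blue 178 [479.8 359.7] [479.8 359.8] [16.3 11.6] 73.3
blue 1263 [428.6 371.6] [430.7 372.2] [21.  77.9] 78.7
blue 550 [ 69.3 470.7] [ 66. 470.] [18. 44.] 90.0
scene
red 194 [192.2 263.6] [192.4 263.7] [16.5 13.4] 26.6
red 857 [229.5 282.6] [227.8 281.9] [58.6 18.8] 26.6
red 105 [111.6 307.4] [111.4 307.2] [11.3 10. ] 29.7
red 715 [379.6 325.1] [379.5 325.1] [19.2 37.7] 24.4
red 478 [139. 322.] [138.3 320.8] [43.9 13.7] 31.0
blue 1088 [620.8 143.3] [622. 144.] [46.7 32.5] 45.0
blue 187 [221.3 128.3] [221.2 128.4] [12.6 16.6] 4.1
blue 1271 [269.8 132.6] [267.5 134.1] [73.1 23. ] 1.0
blue 116 [235.2 213.2] [235.3 213.1] [10.1 13.3] 18.4
blue 834 [272.9 226.6] [271.2 226.2] [60.7 18. ] 18.4
blue 602 [401.7 277.5] [401.6 277.3] [17.6 34.8] 24.0
```

View pics/t_h.png

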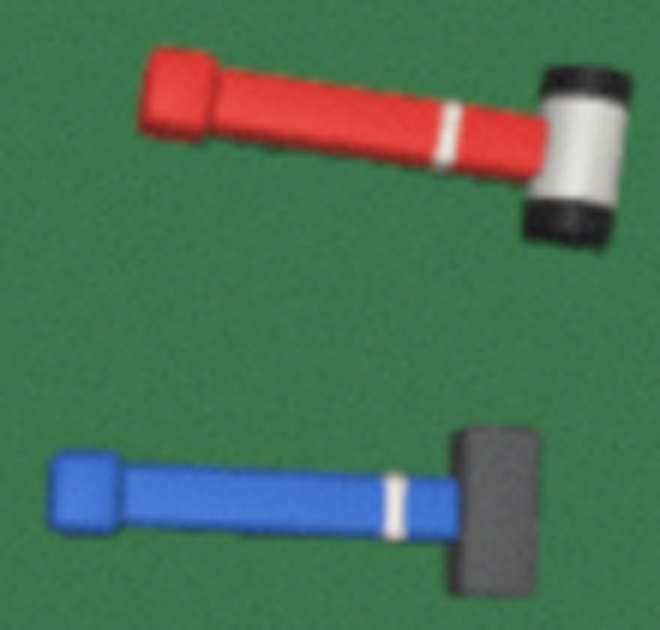

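View pics/t_r.png

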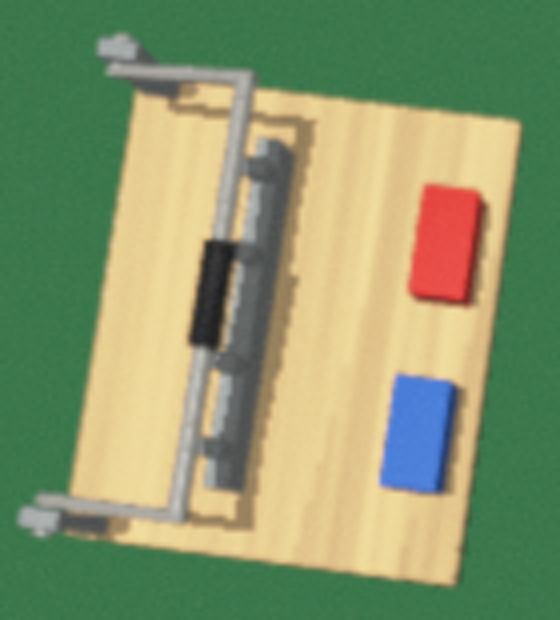

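View pics/s_r.png

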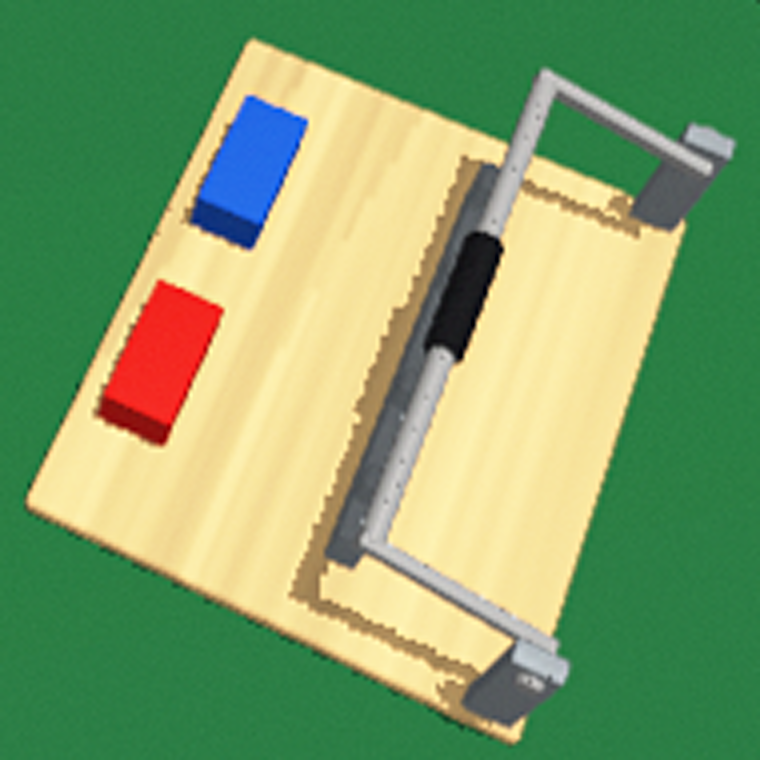

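View pics/s_h.png

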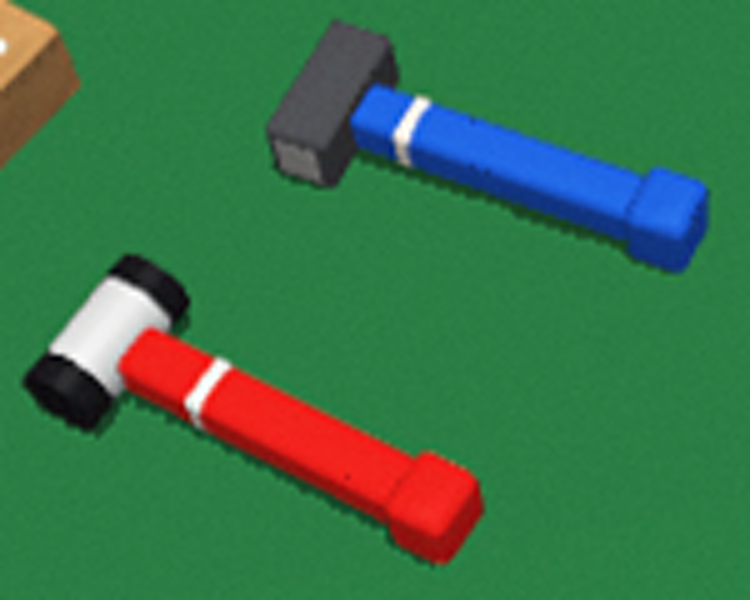

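```bash
cat > m1.py <<'E'
from h import *
t=r.get_image("top");s=r.get_image("scene")
def cp(p,b,k): return (np.array(p,float)+.5)/k-.5+np.array(b)
th=lambda *p:cp(p,(345,180),6)
tr=lambda *p:cp(p,(150,140),4)
sr=lambda *p:cp(p,(340,235),4)
sh=lambda *p:cp(p,(160,190),5)
R=lambda x:np.round(x,4)
for n,b,hd,bt,bs in(("mallet",th(448,136),th(577,155),th(178,94),sh(210,385)),("club",th(395,507),th(495,511),th(85,493),sh(415,122))):
    B=cast(t,b,.03)[0];H=cast(t,hd,.036)[0];K=cast(t,bt,.036)[0];v=K-H
    print(n,"band",R(B),"head",R(H),"butt",R(K),"ang of +y from world y",np.degrees(np.arctan2(-v[0],v[1])),"|HB|",np.linalg.norm((H-B)[:2]),"HK",np.linalg.norm(v),"scene band",R(cast(s,bs,.03)[0]))
tc=[tr(521,120),tr(457,585)];print("base corners top +x-y, -x-y",R(cast(t,tc,.012)))
tc=[tr(137,88),tr(70,532)];print("+x+y,-x+y",R(cast(t,tc,.012)))
print("scene",R(cast(s,[sr(28,505),sr(250,38),sr(518,742)],.012)))
m=[tr(453,243.5),tr(417,433)]
print("pads top red blue",R(cast(t,m,.045)))
print("pads scene", R(cast(s,[sr(166,350),sr(255,168)],.045)))
print("sleeve",R(tri([t,s],[tr(213,294),sr(465,296)])))
print("hinge posts tops z.098 top",R(cast(t,[tr(119,47),tr(40,519)],.098)),"scene",R(cast(s,[sr(541,660),sr(711,139)],.098)))
print("bail ends", R(tri([t,s],[tr(245,74),sr(376,540)])),R(tri([t,s],[tr(179,517),sr(546,74)])))
E
python3 m1.py
```

```text
mallet band [ 0.6189 -0.2832  0.03  ] head [ 0.6109 -0.3351  0.036 ] butt [ 0.6328 -0.1704  0.036 ] ang of +y from world y -7.568907545580145 |HB| 0.05249863060858721 HK 0.16612803419605657 scene band [ 0.6201 -0.2863  0.03  ]
club band [ 0.4641 -0.2622  0.03  ] head [ 0.4631 -0.3017  0.036 ] butt [ 0.4664 -0.1348  0.036 ] ang of +y from world y -1.119754681815715 |HB| 0.03955927594784914 HK 0.166946796542329 scene band [ 0.4644 -0.2639  0.03  ]
base corners top +x-y, -x-y [[0.6993 0.0697 0.012 ]
 [0.4018 0.0994 0.012 ]]
+x+y,-x+y [[0.715  0.318  0.012 ]
 [0.4288 0.3442 0.012 ]]
scene [[0.6983 0.0687 0.012 ]
 [0.4004 0.0981 0.012 ]
 [0.7232 0.3142 0.012 ]]
pads top red blue [[0.6115 0.105  0.045 ]
 [0.4935 0.1225 0.045 ]]
pads scene [[0.6113 0.1085 0.045 ]
 [0.4979 0.1225 0.045 ]]
sleeve [0.5657 0.2313 0.1121]
hinge posts tops z.098 top [[0.7152 0.3003 0.098 ]
 [0.4336 0.3302 0.098 ]] scene [[0.7126 0.2982 0.098 ]
 [0.4319 0.328  0.098 ]]
bail ends [0.6945 0.2184 0.1178] [0.4362 0.2428 0.1162]
```

Rack: yaw about -5.8°, origin about (0.5625, 0.2055). The bar's sleeve is at (0.566, 0.231, 0.112), which puts the bail at about 0.3 rad. First I turn the jaws to open along the rack's y, then go above the sleeve.

>>> carry_out(series=[[0.6,0,0,0,0,0,-0.117],[0.6,0,0,0,0,0,-0.117],[0.6,0,0,0,0,0,-0.117],[0.6,-0.0263,-0.0268,0,0,0,0],[0.6,-0.0263,-0.0268,0,0,0,0]], grip_force=15)

```text
t: 0.77
tool_pos: [0.3291, 0.5272, 0.2323]
tool_rot: [[-0.995, 0.095, -0.002], [0.095, 0.995, 0.001], [0.002, 0.001, -1.0]]
force: [1.3, 0.5, -0.0]
width: 0.0641
```

>>> carry_out(series=[[0.6,-0.0263,-0.0268,0,0,0,0],[0.6,-0.0263,-0.0268,0,0,0,0],[0.6,-0.0263,-0.0268,0,0,0,0],[0.6,-0.0263,-0.0268,0,0,0,0],[0.6,-0.0263,-0.0268,0,0,0,0]])

```text
t: 1.18
tool_pos: [0.4494, 0.3776, 0.2329]
tool_rot: [[-0.995, 0.102, 0.0], [0.102, 0.995, 0.0], [-0.0, 0.0, -1.0]]
force: [0.7, -0.4, 0.6]
width: 0.0556
```

>>> carry_out(series=[[0.6,-0.0263,-0.0268,0,0,0,0],[0.6,-0.0263,-0.0268,0,0,0,0],[0.6,-0.0263,-0.0268,0,0,0,0],[0.6,-0.0263,-0.0268,0,0,0,0],[0.6,-0.0263,-0.0268,0,0,0,0]])

```text
t: 1.6
tool_pos: [0.5666, 0.2309, 0.2328]
tool_rot: [[-0.995, 0.102, 0.0], [0.102, 0.995, 0.0], [-0.0, 0.0, -1.0]]
force: [0.7, 0.4, -0.2]
width: 0.0558
```

```bash
python3 - <<'E'
from h import *
d=r.get_image("wrist");save(d,"w1");print(r.get_obs()["tool_pos"])
print(proj(d,[[.5657,.2313,.112],[.5657,.2313,.1215]]), d["pose"].round(3).tolist())
E
```

```text
[0.57304684 0.22013273 0.23256465]
[[321.92905919 239.9441893 ]
 [321.94487729 243.78847038]] [[0.103, 0.958, 0.268, 0.491], [0.995, -0.099, -0.028, 0.239], [0.0, 0.27, -0.963, 0.384], [0.0, 0.0, 0.0, 1.0]]
```

View pics/w1.png

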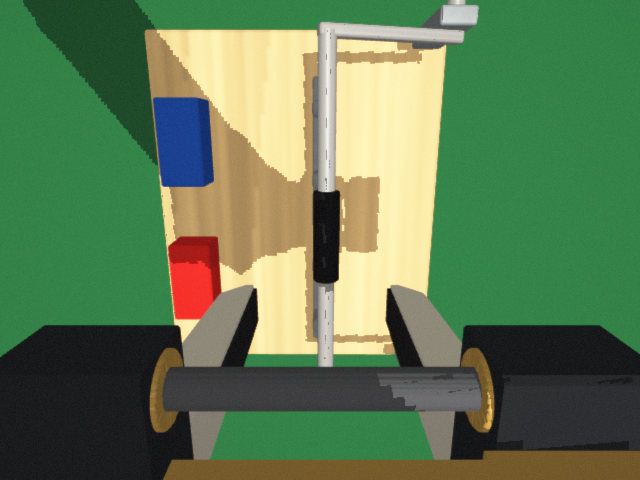

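```bash
python3 - <<'E'
from h import *
d=r.get_image("wrist");o=r.get_obs();print(o["t"],o["tool_pos"],o["qd"])
m=cv2.inRange(d["color"],(0,0,0),(40,40,40));
for a,c,rc in blobs(m,300):print(a,c,rc)
print(proj(d,[[.5657,.2313,.112]]),d["pose"][:3,3]); save(d,"w2")
T=np.array([.2822*0,0,0])
E
```

```text
1.7 [0.57078516 0.22304051 0.23239872] [-3.89993005 -0.7659252  -5.52461725  1.86088277 -3.28044426  0.17171401
 -2.54253349]
2273 [341.22965244 225.57325121] ((341.5, 224.5), (93.0, 25.0), 90.0)
1177 [242.50382328 335.60152931] ((245.51370239257812, 330.130126953125), (19.779953002929688, 83.6844253540039), 20.556045532226562)
1184 [400.64780405 335.59628378] ((397.2413635253906, 330.60345458984375), (84.11998748779297, 19.683706283569336), 68.19859313964844)
25098 [ 86.26771057 405.31994581] ((95.99998474121094, 402.49993896484375), (191.99996948242188, 152.99996948242188), 0.0)
10067 [538.89083143 370.0703288 ] ((545.0, 392.0), (132.0, 188.0), 90.0)
[[337.99854115 228.03207332]] [0.49670764 0.23031642 0.3828498 ]
```

>>> carry_out(series=[[0.6,0,0.002,0.015,0,0,0],[0.6,0,0,0.03,0,0,0],[0.6,0,0,0.03,0,0,0],[0.6,0,0,0.02,0,0,0],[0.6,0,0,0,0,0,0]])

```text
t: 2.12
tool_pos: [0.5625, 0.2335, 0.1331]
tool_rot: [[-0.995, 0.101, -0.009], [0.101, 0.995, -0.004], [0.009, -0.005, -1.0]]
force: [-0.6, -0.1, -0.3]
width: 0.0558
```

```bash
python3 - <<'E'
from h import *
d=r.get_image("wrist");o=r.get_obs();print(o["t"],o["tool_pos"],o["force"]);save(d,"w3")
d=r.get_image("scene");save(d,"s3",(340,135,540,335),3)
E
```

```text
2.1667 [0.5640848  0.2342282  0.13560261] [-0.40261929 -0.36585061  0.04389338]
```

View pics/w3.png

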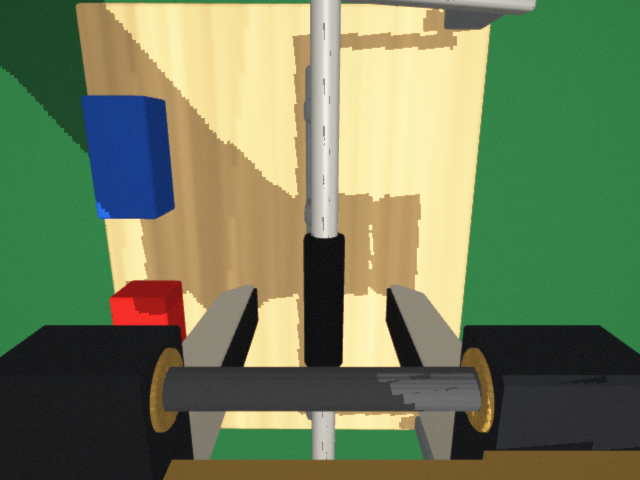

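Sleeve centred between the fingers (col 324 vs 322). I go down 29 mm and close.

>>> carry_out(series=[[0.6,0,0,0.015,0,0,0],[0.6,0,0,0.014,0,0,0],[0.0,0,0,0,0,0,0],[0.0,0,0,0,0,0,0],[0.0,0,0,0,0,0,0]], grip_force=15)

```text
t: 2.63
tool_pos: [0.567, 0.2352, 0.1106]
tool_rot: [[-0.995, 0.102, 0.003], [0.102, 0.995, 0.001], [-0.003, 0.002, -1.0]]
force: [0.4, 0.2, 0.4]
width: 0.0406
```

>>> carry_out(series=[[0,0,0,0,0,0,0],[0,0,0,0,0,0,0],[0,0,0,0,0,0,0],[0,0,0,0,0,0,0],[0,0,0,0,0,0,0]])

```text
t: 3.05
tool_pos: [0.5662, 0.2339, 0.109]
tool_rot: [[-0.995, 0.102, 0.001], [0.102, 0.995, -0.001], [-0.001, -0.001, -1.0]]
force: [-0.6, -1.6, 1.9]
width: 0.0182
```

```bash
python3 - <<'E'
from h import *
o=r.get_obs();print(o["t"],o["tool_pos"],o["force"],o["width"])
p=o["tool_pos"];g=p-np.array([0,0,-.005])
c,s=.9949,.1011
h=np.array([.5736,.3149,.087]);d=g-h
Y=d[0]*s+d[1]*c; print("radial y,z",Y,d[2],np.hypot(Y,d[2]),np.arctan2(d[2],-Y))
E
```

```text
3.05 [0.56615694 0.23387755 0.10900445] [-0.57436273 -1.61041795  1.90006944] 0.018185379158578773
radial y,z -0.08136172877614979 0.027004454607211625 0.08572614232587814 0.3204655006352609
```

Gripped (18 mm wide), at about 0.32 rad. Swinging along the arc.

>>> carry_out(series=[[0,0,0.004,-0.0099,0,0,0],[0,0,0.0052,-0.0093,0,0,0],[0,0,0.0063,-0.0086,0,0,0],[0,0,0.0073,-0.0077,0,0,0],[0,0,0.0082,-0.0067,0,0,0]], grip_force=10)

```text
t: 3.47
tool_pos: [0.5685, 0.2548, 0.1519]
tool_rot: [[-0.994, 0.107, -0.006], [0.107, 0.994, -0.018], [0.004, -0.018, -1.0]]
force: [-4.5, -17.7, 10.8]
width: 0.0183
```

>>> carry_out(series=[[0,0,0.009,-0.0057,0,0,0],[0,0,0.0096,-0.0045,0,0,0],[0,0,0.0101,-0.0033,0,0,0],[0,0,0.0104,-0.002,0,0,0],[0,0,0.0106,-0.0007,0,0,0]])

```text
t: 3.88
tool_pos: [0.5767, 0.3125, 0.1709]
tool_rot: [[-0.995, 0.104, 0.006], [0.104, 0.995, -0.002], [-0.006, -0.002, -1.0]]
force: [2.3, -3.6, 3.9]
width: 0.0184
```

>>> carry_out(series=[[0,0,0.0106,0.0007,0,0,0],[0,0,0.0104,0.002,0,0,0],[0,0,0,0,0,0,0],[0,0,0,0,0,0,0],[0,0,0,0,0,0,0]])

```text
t: 4.3
tool_pos: [0.5786, 0.339, 0.1656]
tool_rot: [[-0.995, 0.101, 0.007], [0.101, 0.995, 0.006], [-0.006, 0.007, -1.0]]
force: [5.4, 1.4, 1.7]
width: 0.0187
```

```bash
python3 - <<'E'
from h import *
o=r.get_obs();print(o["t"],o["tool_pos"],o["force"],o["width"])
d=r.get_image("scene");save(d,"s4",(370,110,570,310),3)
E
```

```text
4.3 [0.5785618  0.33903864 0.16559446] [5.43733092 1.4487096  1.74018251] 0.018730410152595533
```

View pics/s4.png

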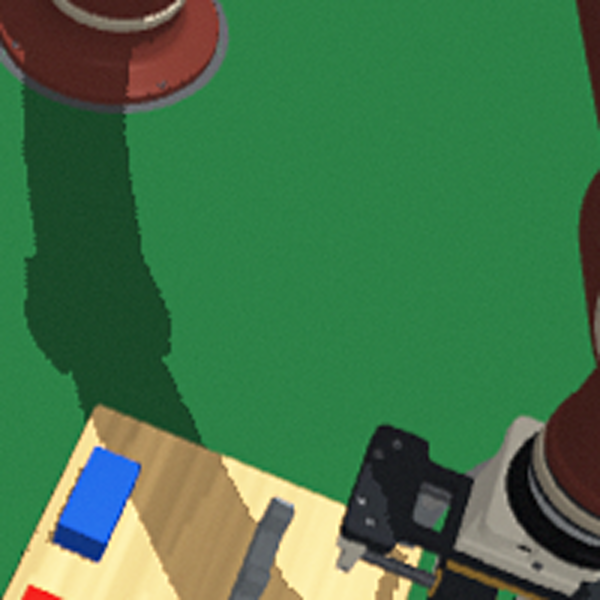

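>>> carry_out(series=[[0.5,0,0,0,0,0,0],[0.5,0,0,0,0,0,0],[0.5,0,0,0,0,0,0],[0.5,0,0,-0.02,0,0,0],[0.5,0,0,-0.03,0,0,0]])

```text
t: 4.77
tool_pos: [0.5728, 0.3352, 0.2104]
tool_rot: [[-0.995, 0.1, -0.01], [0.1, 0.995, -0.004], [0.01, -0.005, -1.0]]
force: [0.4, 0.4, 0.6]
width: 0.0449
```

>>> carry_out(series=[[0.6,0,0,-0.03,0,0,0],[0.6,0,-0.035,0,0,0,0.12],[0.6,0.0,-0.035,0,0,0,0.12],[0.6,0.0,-0.035,0,0,0,0.12],[0.6,0,-0.035,0,0,0,0.12]])

```text
t: 5.18
tool_pos: [0.5366, 0.201, 0.2437]
tool_rot: [[-0.832, 0.555, -0.002], [0.555, 0.832, 0.0], [0.001, -0.001, -1.0]]
force: [0.3, -0.7, 0.6]
width: 0.0561
```

```bash
python3 - <<'E'
from h import *
o=r.get_obs();print(o["t"],o["tool_pos"],o["tool_rot"],o["force"],o["width"])
d=r.get_image("scene");save(d,"s5")
E
```

```text
5.1833 [0.53663161 0.20097546 0.24373177] [[-8.31972948e-01  5.54814116e-01 -1.51997581e-03]
 [ 5.54814705e-01  8.31973943e-01  4.07699371e-05]
 [ 1.28720001e-03 -8.09385449e-04 -9.99998844e-01]] [ 0.3046554  -0.68177288  0.56937182] 0.0560832568683871
```

View pics/s5.png

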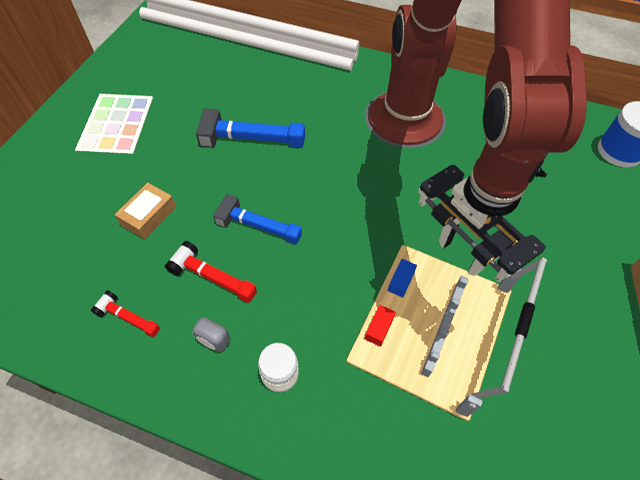

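The bar now stands well past upright (scene: sleeve at (525,320), behind the hinge posts). Turning the jaws for the club.

>>> carry_out(series=[[0.6,0,0,0,0,0,0.112],[0.6,0,0,0,0,0,0.112],[0.6,0,0,0,0,0,0.112],[0.6,0,0,0,0,0,0.112],[0.6,0,0,0,0,0,0.112]])

```text
t: 5.65
tool_pos: [0.5364, 0.2035, 0.2438]
tool_rot: [[-0.413, 0.911, -0.003], [0.911, 0.413, 0.001], [0.002, -0.002, -1.0]]
force: [0.1, -0.9, -0.2]
width: 0.0557
```

>>> carry_out(series=[[0.6,0,0,0,0,0,0.112],[0.6,0,0,0,0,0,0.112],[0.6,0,0,0,0,0,0.112],[0.6,0,0,0,0,0,0.112],[0.6,0,0,0,0,0,0]])

```text
t: 6.07
tool_pos: [0.5365, 0.2037, 0.2436]
tool_rot: [[0.019, 1.0, -0.002], [1.0, -0.019, 0.0], [0.0, -0.002, -1.0]]
force: [0.5, -0.4, 0.1]
width: 0.0562
```

```bash
cat >> h.py <<'E'
def rel(x,y,z,yaw=None):
    o=r.get_obs();p=o["tool_pos"];R=o["tool_rot"];d=R.T@(np.array([x,y,z])-p)
    cy=np.degrees(np.arctan2(R[1,1],R[0,1]))
    print("t",round(o["t"],2),"pos",np.round(p,4),"F",np.round(o["force"],1),"w",round(o["width"],4),"yaw",round(cy,2),"tilt",np.round(R[2,:2],4))
    print("shift",np.round(d,4),"turn z",None if yaw is None else round(-np.radians(yaw-cy),4))
E
python3 -c "
from h import *
rel(.4643,-.263,.15,-1.1)"
```

```text
t 6.07 pos [0.5365 0.2037 0.2436] F [ 0.5 -0.4  0.1] w 0.0562 yaw -1.08 tilt [ 0.0002 -0.0024]
shift [-0.468  -0.0632  0.0937] turn z 0.0004
```

>>> carry_out(series=[[0.6,-0.03,-0.0049,0,0,0,0],[0.6,-0.037,-0.0049,0,0,0,0],[0.6,-0.037,-0.0049,0,0,0,0],[0.6,-0.037,-0.0049,0,0,0,0],[0.6,-0.037,-0.0049,0,0,0,0]])

```text
t: 6.48
tool_pos: [0.5088, 0.0242, 0.2441]
tool_rot: [[0.014, 1.0, -0.001], [1.0, -0.014, 0.001], [0.001, -0.001, -1.0]]
force: [0.7, -0.5, -0.0]
width: 0.0555
```

>>> carry_out(series=[[0.6,-0.037,-0.0049,0,0,0,0],[0.6,-0.037,-0.0049,0,0,0,0],[0.6,-0.037,-0.0049,0,0,0,0],[0.6,-0.037,-0.0049,0,0,0,0],[0.6,-0.037,-0.0049,0,0,0,0]])

```text
t: 6.9
tool_pos: [0.4811, -0.1603, 0.2442]
tool_rot: [[0.014, 1.0, -0.001], [1.0, -0.014, 0.001], [0.001, -0.001, -1.0]]
force: [1.0, 0.0, -0.6]
width: 0.0558
```

>>> carry_out(series=[[0.6,-0.037,-0.0049,0,0,0,0],[0.6,-0.02,-0.0049,0.02,0,0,0],[0.6,-0.011,-0.0044,0.03,0,0,0],[0.6,0,0,0.025,0,0,0],[0.6,0,0,0.015,0,0,0]])

```text
t: 7.32
tool_pos: [0.4644, -0.227, 0.1517]
tool_rot: [[0.017, 1.0, -0.004], [1.0, -0.017, 0.003], [0.003, -0.004, -1.0]]
force: [0.6, 1.6, -0.4]
width: 0.0559
```

>>> carry_out(series=[[0.6,0,0,0,0,0,0],[0.6,0,0,0,0,0,0],[0.6,0,0,0,0,0,0],[0.6,0,0,0,0,0,0],[0.6,0,0,0,0,0,0]])

```text
t: 7.73
tool_pos: [0.4671, -0.2274, 0.1556]
tool_rot: [[0.018, 1.0, 0.002], [1.0, -0.018, -0.001], [-0.001, 0.002, -1.0]]
force: [0.1, -0.3, -0.3]
width: 0.056
```

```bash
python3 - <<'E'
from h import *
rel(.4643,-.263,.018,-1.1)
d=r.get_image("wrist");save(d,"w6")
o=r.get_obs();p=o["tool_pos"]
print(proj(d,[[.4643,-.263,.03],[.4643,-.305,.036],[.4643,-.135,.036],[p[0],p[1],.03]]))
E
```

```text
t 7.73 pos [ 0.4671 -0.2274  0.1556] F [ 0.1 -0.3 -0.3] w 0.056 yaw -1.02 tilt [-0.0008  0.0024]
shift [-0.0355 -0.0025  0.1376] turn z 0.0015
[[319.90719314 286.26057471]
 [321.06398448 343.18381857]
 [315.67475035  96.30406826]
 [322.66438586 238.11564276]]
```

View pics/w6.png

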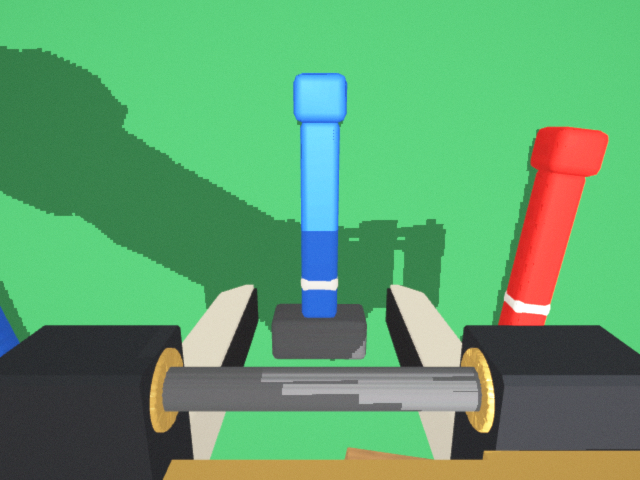

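Wrist view: club band at (320,284), predicted (320,286), so it agrees to about 1.5 mm. Going down and gripping.

>>> carry_out(series=[[0.6,-0.0345,-0.0025,0,0,0,0],[0.6,0,0,0.025,0,0,0],[0.6,0,0,0.035,0,0,0],[0.6,0,0,0.035,0,0,0],[0.6,0,0,0.02,0,0,0]], grip_force=40)

```text
t: 8.2
tool_pos: [0.4623, -0.2611, 0.0372]
tool_rot: [[0.019, 1.0, -0.002], [1.0, -0.019, 0.001], [0.001, -0.002, -1.0]]
force: [-0.1, 0.5, 0.2]
width: 0.0555
```

>>> carry_out(series=[[0.6,0,0,0.015,0,0,0],[0.6,0,0,0.0075,0,0,0],[0.6,0,0,0,0,0,0],[0.6,0,0,0,0,0,0],[0.6,0,0,0,0,0,0]])

```text
t: 8.62
tool_pos: [0.464, -0.2624, 0.0181]
tool_rot: [[0.019, 1.0, 0.002], [1.0, -0.019, -0.001], [-0.001, 0.002, -1.0]]
force: [-0.3, -0.3, -0.4]
width: 0.0562
```

```bash
python3 - <<'E'
from h import *
rel(.4643,-.262,.018,-1.1)
d=r.get_image("wrist");save(d,"w7")
E
```

```text
t 8.62 pos [ 0.464  -0.2624  0.0181] F [-0.3 -0.3 -0.4] w 0.0562 yaw -1.07 tilt [-0.0014  0.0022]
shift [0.0004 0.0003 0.0001] turn z 0.0004
```

View pics/w7.png

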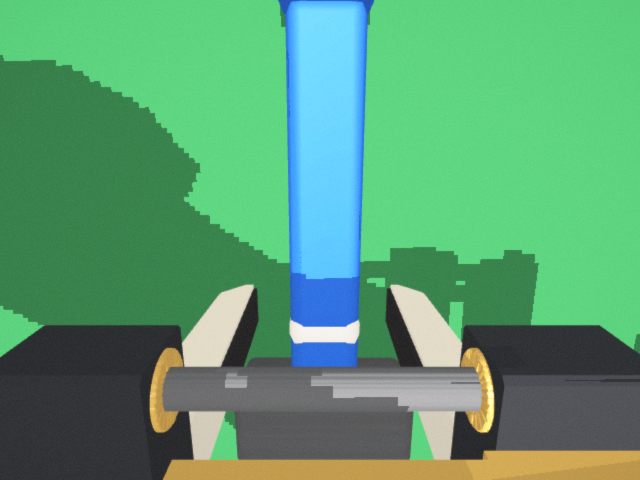

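```bash
python3 - <<'E'
from h import *
d=r.get_image("wrist")
print(cast(d,[[324,331]],.03)); print(r.get_obs()["tool_pos"])
E
```

```text
[[ 0.46371892 -0.2605428   0.03      ]]
[ 0.46390871 -0.26226038  0.01813978]
```

>>> carry_out(series=[[0,0,0,0,0,0,0],[0,0,0,0,0,0,0],[0,0,0,0,0,0,0],[0,0,0,0,0,0,0],[0,0,0,0,0,0,0]])

```text
t: 9.13
tool_pos: [0.4638, -0.2619, 0.017]
tool_rot: [[0.019, 1.0, 0.002], [1.0, -0.019, -0.001], [-0.001, 0.002, -1.0]]
force: [3.2, -1.0, -3.1]
width: 0.027
```

>>> carry_out(series=[[0,0,0,0,0,0,0],[0,0,0,0,0,0,0],[0,0,0,0,0,0,0],[0,0,0,0,0,0,0],[0,0,0,-0.01,0,0,0]])

```text
t: 9.55
tool_pos: [0.4609, -0.2604, 0.0251]
tool_rot: [[0.018, 1.0, -0.006], [1.0, -0.018, 0.003], [0.003, -0.006, -1.0]]
force: [-0.3, 0.0, -7.6]
width: 0.0259
```

>>> carry_out(series=[[0,0,0,-0.01,0,0,0],[0,0,0,-0.02,0,0,0],[0,0,0,-0.03,0,0,0],[0,0,0,-0.03,0,0,0],[0,0,0,-0.02,0,0,0]])

```text
t: 9.97
tool_pos: [0.4617, -0.2618, 0.1391]
tool_rot: [[0.02, 1.0, -0.001], [1.0, -0.02, -0.0], [-0.0, -0.001, -1.0]]
force: [0.2, -0.9, -7.1]
width: 0.0254
```

>>> carry_out(series=[[0,0,0,-0.01,0,0,0],[0,0,0,0,0,0,0],[0,0,0,0,0,0,0],[0,0,0,0,0,0,0],[0,0,0,0,0,0,0]])

```text
t: 10.38
tool_pos: [0.4617, -0.2609, 0.1451]
tool_rot: [[0.019, 1.0, -0.004], [1.0, -0.019, 0.002], [0.002, -0.004, -1.0]]
force: [-0.2, 0.5, -6.7]
width: 0.0255
```

```bash
python3 - <<'E'
from h import *
# rack frame
a=np.radians(-5.8);O=np.array([.5625,.2055]);X=np.array([np.cos(a),np.sin(a)]);Y=np.array([-np.sin(a),np.cos(a)])
for n,x,y in(("club",-.06,-.048),("mallet",.06,-.034)): print(n,O+x*X+y*Y)
t=O-.06*X-.048*Y
rel(t[0],t[1],.14,-5.8)
d=r.get_image("wrist");save(d,"w8");print(d["pose"].round(3).tolist())
d=r.get_image("scene");save(d,"s8",(180,120,380,280),4)
E
```

```text
club [0.49795646 0.1638091 ]
mallet [0.61875693 0.16561068]
t 10.38 pos [ 0.4617 -0.2609  0.1451] F [-0.2  0.5 -6.7] w 0.0255 yaw -1.08 tilt [ 0.002  -0.0041]
shift [0.4253 0.0282 0.0058] turn z 0.0823
[[1.0, -0.018, -0.01, 0.463], [-0.02, -0.963, -0.268, -0.186], [-0.005, 0.268, -0.963, 0.296], [0.0, 0.0, 0.0, 1.0]]
```

View pics/w8.png

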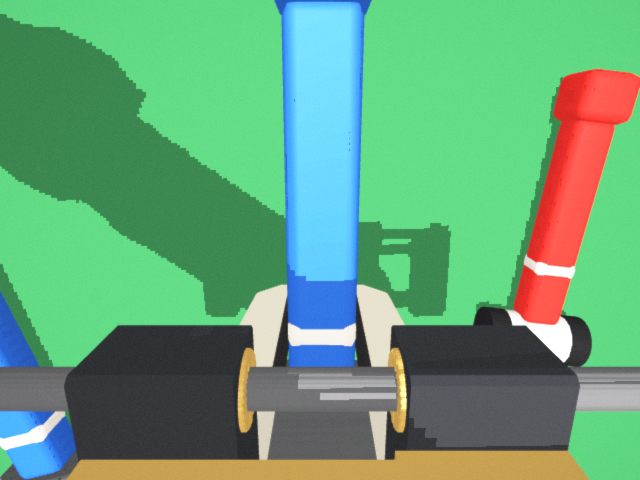

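View pics/s8.png

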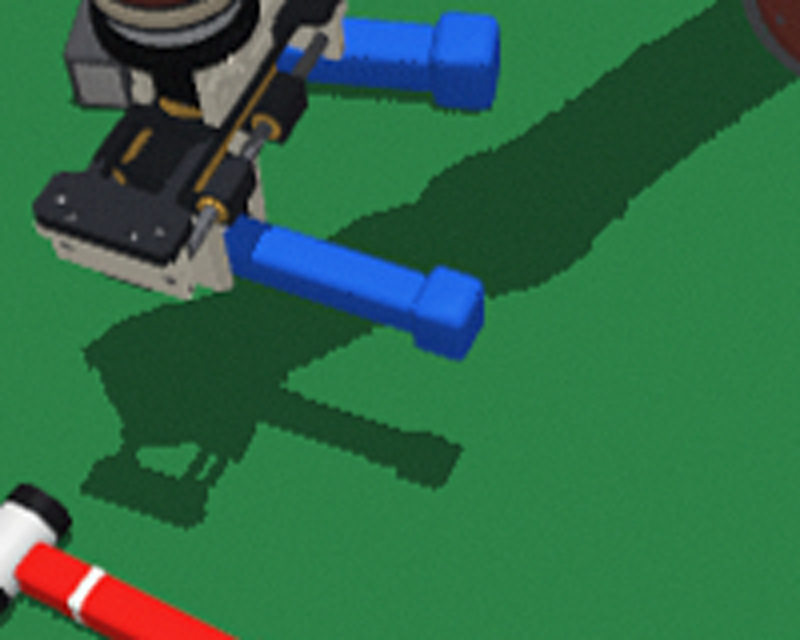

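Held level with no slip. Carrying the club over its berth (blue pad, rack -x).

>>> carry_out(series=[[0,0,0,0,0,0,0.041],[0,0,0,0,0,0,0.041],[0,0.01,-0.0005,0,0,0,0],[0,0.02,-0.0005,0,0,0,0],[0,0.03,-0.0005,0,0,0,0]])

```text
t: 10.9
tool_pos: [0.467, -0.2041, 0.1467]
tool_rot: [[0.105, 0.994, -0.0], [0.994, -0.105, -0.003], [-0.003, 0.0, -1.0]]
force: [1.3, -0.1, -7.8]
width: 0.0259
```

>>> carry_out(series=[[0,0.034,-0.0005,0,0,0,0],[0,0.034,-0.0005,0,0,0,0],[0,0.034,-0.0005,0,0,0,0],[0,0.034,-0.0005,0,0,0,0],[0,0.034,-0.0005,0,0,0,0]])

```text
t: 11.32
tool_pos: [0.4817, -0.03, 0.1466]
tool_rot: [[0.099, 0.995, -0.001], [0.995, -0.099, 0.001], [0.0, -0.001, -1.0]]
force: [0.9, 0.3, -6.1]
width: 0.0255
```

>>> carry_out(series=[[0,0.034,-0.0005,0,0,0,0],[0,0.034,-0.0005,0,0,0,0],[0,0.034,-0.0005,0,0,0,0],[0,0.034,-0.0005,0,0,0,0],[0,0.03,-0.0005,0,0,0,0]])

```text
t: 11.73
tool_pos: [0.4955, 0.1365, 0.1464]
tool_rot: [[0.097, 0.995, -0.001], [0.995, -0.097, 0.001], [0.001, -0.001, -1.0]]
force: [0.1, -0.2, -7.1]
width: 0.0258
```

>>> carry_out(series=[[0,0.02,-0.0005,0,0,0,0],[0,0.01,0,0,0,0,0],[0,0,0,0,0,0,0],[0,0,0,0,0,0,0],[0,0,0,0,0,0,0]])

```text
t: 12.15
tool_pos: [0.4988, 0.16, 0.1467]
tool_rot: [[0.104, 0.995, -0.001], [0.995, -0.104, -0.002], [-0.002, -0.0, -1.0]]
force: [0.6, 0.0, -7.6]
width: 0.0255
```

```bash
python3 - <<'E'
from h import *
rel(.498,.1638,.14,-5.8)
d=r.get_image("wrist");save(d,"w9")
d=r.get_image("top");save(d,"t9",(150,130,310,310),4)
d=r.get_image("scene");save(d,"s9",(340,160,540,340),4)
E
```

```text
t 12.15 pos [0.4988 0.16   0.1467] F [ 0.6  0.  -7.6] w 0.0255 yaw -5.96 tilt [-0.0023 -0.0005]
shift [ 0.0037 -0.0012  0.0067] turn z -0.0028
```

View pics/w9.png

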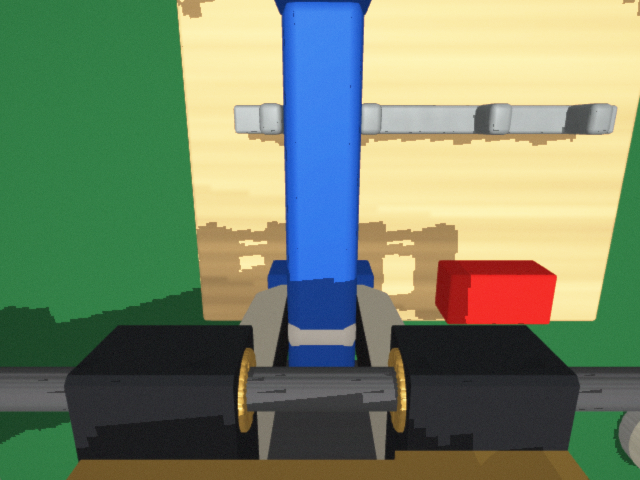

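View pics/t9.png

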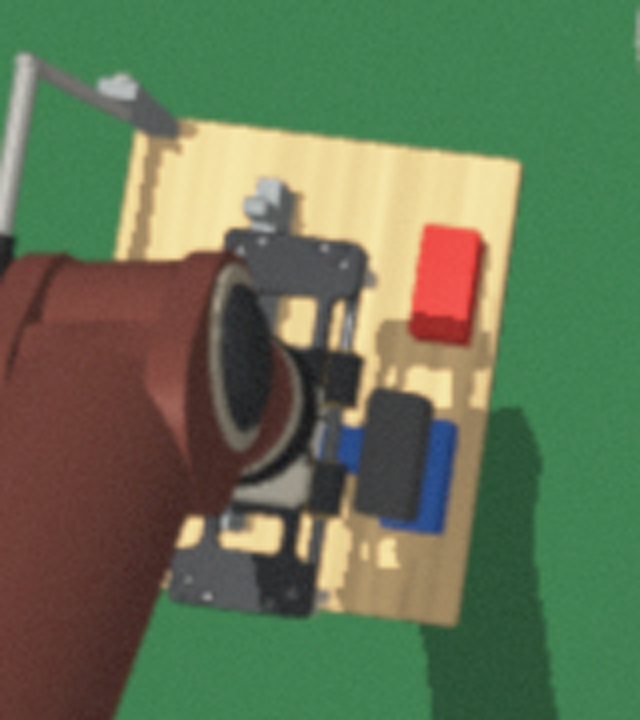

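View pics/s9.png

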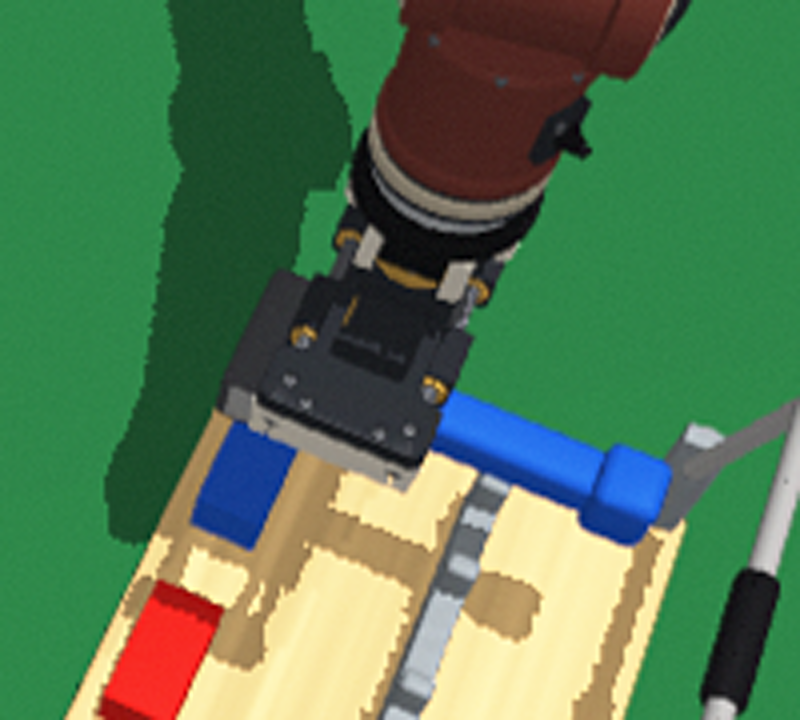

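```bash
python3 - <<'E'
from h import *
d=r.get_image("wrist");t=r.get_image("top")
a=np.radians(-5.8);O=np.array([.5625,.2055]);X=np.array([np.cos(a),np.sin(a)]);Y=np.array([-np.sin(a),np.cos(a)])
def rk(P): P=np.atleast_2d(P)[:,:2]-O; return np.round(np.c_[P@X,P@Y],4)
tc=lambda *p:(np.array(p)+.5)/4-.5+np.array([150,130])
F=cast(d,[[270,117],[371,117],[500,117],[601,117]],.075);print("fork posts rack",rk(F).tolist())
v=F[3]-F[0];print("rack yaw",np.degrees(np.arctan2(v[1],v[0])))
v=F[2]-F[1];print("rack yaw",np.degrees(np.arctan2(v[1],v[0])))
print("band", rk(cast(d,[[322,333.5]],.1587)),"handle far",rk(cast(d,[[323,15]],.1587)), "tcp",rk(r.get_obs()["tool_pos"]))
print("head top", rk(cast(t,[tc(396,455)],.1647)))
print("red pad top", rk(cast(t,[tc(450,271)],.045)),"wrist",rk(cast(d,[[490,271]],.045)), rk(cast(d,[[437,262],[535,262]],.045)))
E
```

```text
fork posts rack [[-0.0859, 0.0281], [-0.0339, 0.0279], [0.0325, 0.0275], [0.0845, 0.0273]]
rack yaw -6.071154393111938
rack yaw -6.071154393111944
band [[-0.0595 -0.0506]] handle far [[-0.0587  0.056 ]] tcp [[-0.0586 -0.0503]]
head top [[-0.0602 -0.0988]]
red pad top [[ 0.0665 -0.0921]] wrist [[ 0.0491 -0.0674]] [[ 0.0144 -0.0611]
 [ 0.0773 -0.0614]]
```

>>> carry_out(series=[[0,0.005,0,0,0,0,0],[0,0,0,0.015,0,0,0],[0,0,0,0.02,0,0,0],[0,0,0,0.02,0,0,0],[0,0,0,0.012,0,0,0]])

```text
t: 12.82
tool_pos: [0.4987, 0.168, 0.0782]
tool_rot: [[0.1, 0.995, -0.002], [0.995, -0.1, -0.0], [-0.001, -0.002, -1.0]]
force: [-0.9, -0.5, -6.9]
width: 0.0257
```

>>> carry_out(series=[[0,0,0,0.006,0,0,0],[0,0,0,0,0,0,0],[0,0,0,0,0,0,0],[0,0,0,0,0,0,0],[0,0,0,0,0,0,0]])

```text
t: 13.23
tool_pos: [0.5005, 0.168, 0.0749]
tool_rot: [[0.101, 0.995, 0.002], [0.995, -0.101, 0.001], [0.001, 0.002, -1.0]]
force: [-0.5, -0.4, -6.5]
width: 0.0261
```

```bash
python3 - <<'E'
from h import *
rel(.498,.1638,.064,-5.8)
d=r.get_image("wrist");save(d,"w10")
d=r.get_image("top");save(d,"t10",(200,180,290,270),7)
d=r.get_image("scene");save(d,"s10",(370,220,510,320),5)
E
```

```text
t 13.23 pos [0.5005 0.168  0.0749] F [-0.5 -0.4 -6.5] w 0.0261 yaw -5.78 tilt [0.001  0.0022]
shift [-0.0044 -0.002   0.0109] turn z 0.0003
```

View pics/w10.png

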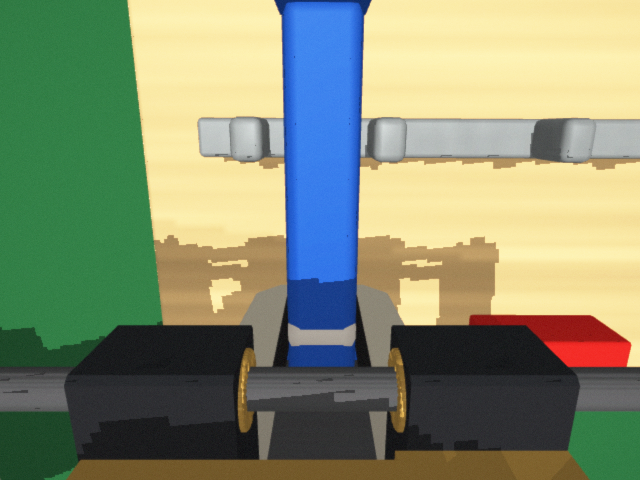

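View pics/t10.png

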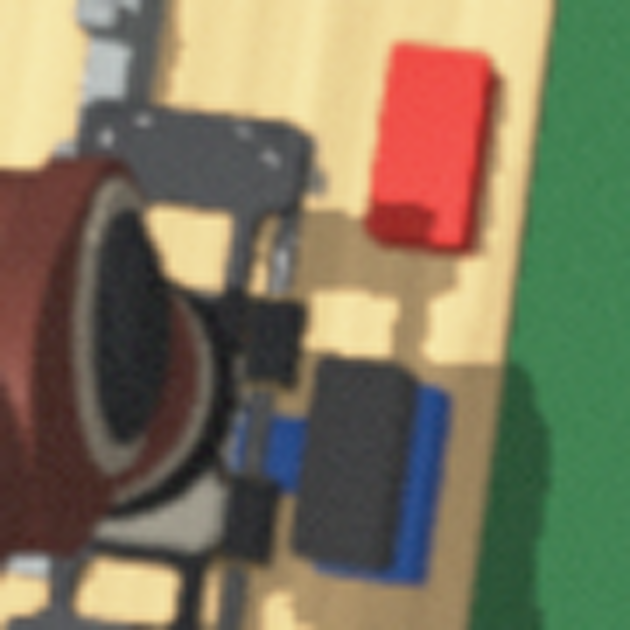

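View pics/s10.png

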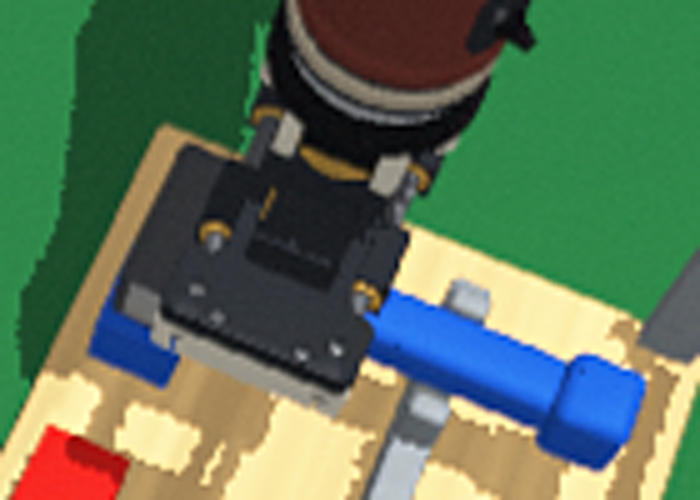

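```bash
cat > rk.py <<'E'
from h import *
a=np.radians(-6.0);O=np.array([.5625,.2055]);X=np.array([np.cos(a),np.sin(a)]);Y=np.array([-np.sin(a),np.cos(a)])
def rk(P): P=np.atleast_2d(P)[:,:2]-O; return np.round(np.c_[P@X,P@Y],4)
E
python3 - <<'E'
from rk import *
t=r.get_image("top");d=r.get_image("wrist")
tc=lambda *p:(np.array(p)+.5)/7-.5+np.array([200,180])
print("head left z.093",rk(cast(t,[tc(306,455)],.093)),"right z.057",rk(cast(t,[tc(405,470)],.057)))
print("blue right .012",rk(cast(t,[tc(438,488)],.012)),"red left .045",rk(cast(t,[tc(383,138)],.045)),"red right .012",rk(cast(t,[tc(480,152)],.012)))
print("head x ends top z.093 +x",rk(cast(t,[tc(368,360)],.093)),"-x",rk(cast(t,[tc(343,565)],.093)))
print("red +x end top",rk(cast(t,[tc(440,47)],.045)),"base -y edge",rk(cast(t,[tc(520,230)],.012)))
print("forks wrist",rk(cast(d,[[249,139],[388,139],[576,139]],.075)),"band",rk(cast(d,[[322,333.5]],.0869)),"tcp",rk(r.get_obs()["tool_pos"]))
E
```

```text
head left z.093 [[-0.0587 -0.0728]] right z.057 [[-0.0568 -0.1001]]
blue right .012 [[-0.0585 -0.1049]] red left .045 [[ 0.0596 -0.0733]] red right .012 [[ 0.0649 -0.1025]]
head x ends top z.093 +x [[-0.0244 -0.0888]] -x [[-0.0935 -0.0905]]
red +x end top [[ 0.0945 -0.0886]] base -y edge [[ 0.0383 -0.121 ]]
forks wrist [[-0.0853  0.0264]
 [-0.0364  0.0265]
 [ 0.0298  0.0267]] band [[-0.0594 -0.043 ]] tcp [[-0.0585 -0.044 ]]
```

Head against pad: y +1 to +3 mm, x within 1 mm. I trim -2 mm and lower.

>>> carry_out(series=[[0,-0.002,0,0.002,0,0,0],[0,0,0,0.003,0,0,0],[0,0,0,0.002,0,0,0],[0,0,0,0.001,0,0,0],[0,0,0,0,0,0,0]])

```text
t: 13.9
tool_pos: [0.4991, 0.1656, 0.0654]
tool_rot: [[0.101, 0.995, -0.001], [0.995, -0.101, -0.0], [-0.0, -0.001, -1.0]]
force: [0.3, 0.3, -5.7]
width: 0.0256
```

>>> carry_out(series=[[0,0,0,0.001,0,0,0],[0,0,0,0.001,0,0,0],[0,0,0,0,0,0,0],[0,0,0,0,0,0,0],[0,0,0,0,0,0,0]])

```text
t: 14.32
tool_pos: [0.4994, 0.1657, 0.0639]
tool_rot: [[0.101, 0.995, 0.0], [0.995, -0.101, 0.0], [0.0, 0.0, -1.0]]
force: [-0.1, -0.4, -7.2]
width: 0.0258
```

>>> carry_out(series=[[0,0,0,0.001,0,0,0],[0,0,0,0,0,0,0],[0,0,0,0.001,0,0,0],[0,0,0,0,0,0,0],[0,0,0,0,0,0,0]])

```text
t: 14.73
tool_pos: [0.4994, 0.1658, 0.0621]
tool_rot: [[0.101, 0.995, 0.0], [0.995, -0.101, 0.0], [0.0, 0.0, -1.0]]
force: [-1.2, 0.1, -4.8]
width: 0.0258
```

```bash
python3 -c "
from h import *
rel(.498,.1638,.064,-5.8)"
```

```text
t 14.73 pos [0.4994 0.1658 0.0621] F [-1.2  0.1 -4.8] w 0.0258 yaw -5.79 tilt [0.0002 0.0002]
shift [-0.0021 -0.0012 -0.002 ] turn z 0.0002
```

Contact is starting (load down from 7 to 4.8 N); one more mm.

>>> carry_out(series=[[0,0,0,0.0007,0,0,0],[0,0,0,0,0,0,0],[0,0,0,0.0005,0,0,0],[0,0,0,0,0,0,0],[0,0,0,0,0,0,0]])

```text
t: 15.15
tool_pos: [0.4994, 0.1658, 0.062]
tool_rot: [[0.101, 0.995, 0.0], [0.995, -0.101, 0.001], [0.001, 0.0, -1.0]]
force: [-3.2, 0.4, 7.7]
width: 0.0256
```

>>> carry_out(series=[[0,0,0,-0.0005,0,0,0],[0,0,0,0,0,0,0],[0.36,0,0,0,0,0,0],[0.4,0,0,0,0,0,0],[0.5,0,0,0,0,0,0]])

```text
t: 15.57
tool_pos: [0.5003, 0.1658, 0.0612]
tool_rot: [[0.101, 0.995, 0.002], [0.995, -0.101, 0.0], [0.0, 0.002, -1.0]]
force: [-0.2, 0.2, -0.9]
width: 0.0401
```

>>> carry_out(series=[[0.6,0,0,0,0,0,0],[0.6,0,0,-0.02,0,0,0],[0.6,0,0,-0.04,0,0,0],[0.6,0,0,-0.04,0,0,0],[0.6,0,0,-0.04,0,0,0]])

```text
t: 15.98
tool_pos: [0.4991, 0.1655, 0.2024]
tool_rot: [[0.101, 0.995, -0.001], [0.995, -0.101, -0.001], [-0.001, -0.001, -1.0]]
force: [1.2, 1.4, -0.1]
width: 0.0556
```

>>> carry_out(series=[[0.6,-0.03,0,0,0,0,0],[0.6,-0.04,0,0,0,0,0],[0.6,-0.04,0,0,0,0,0],[0.6,-0.04,0,0,0,0,0],[0.6,-0.04,0,0,0,0,0]])

```text
t: 16.4
tool_pos: [0.48, -0.0249, 0.2014]
tool_rot: [[0.1, 0.995, 0.001], [0.995, -0.1, -0.0], [-0.0, 0.001, -1.0]]
force: [1.1, -0.0, 0.1]
width: 0.0559
```

```bash
python3 - <<'E'
from h import *
rel(.6195,-.284,.15,-7.6)
d=r.get_image("wrist");save(d,"w11")
d=r.get_image("top");save(d,"t11",(150,150,290,300),5)
d=r.get_image("scene");save(d,"s11",(340,220,540,370),4)
E
```

```text
t 16.4 pos [ 0.48   -0.0249  0.2014] F [ 1.1 -0.   0.1] w 0.0559 yaw -5.74 tilt [-0.0001  0.0011]
shift [-0.2438  0.1646  0.0516] turn z 0.0325
```

View pics/w11.png

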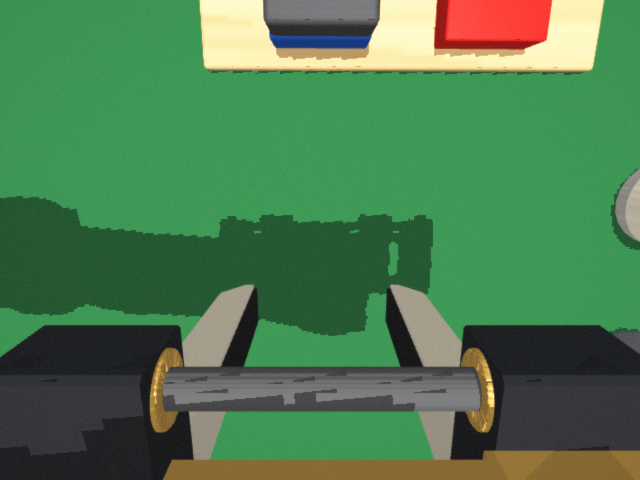

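View pics/t11.png

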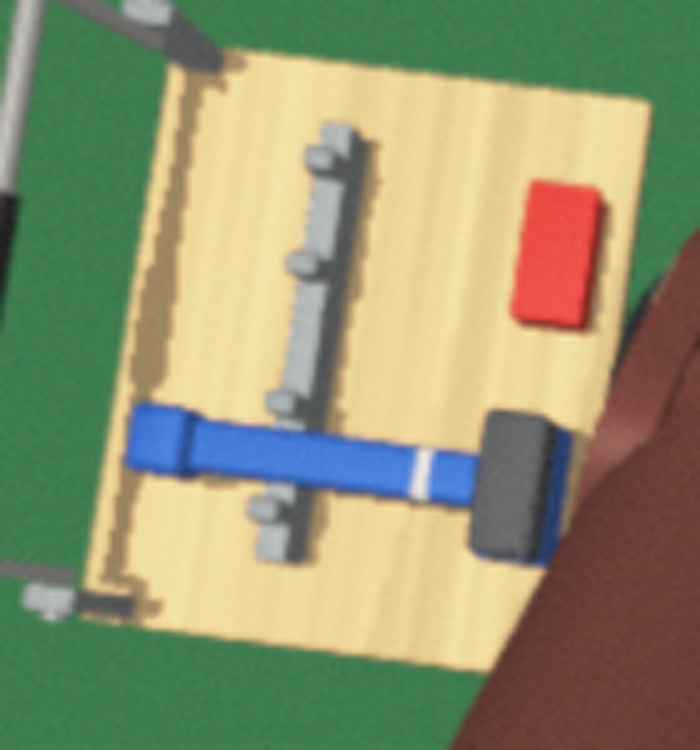

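View pics/s11.png

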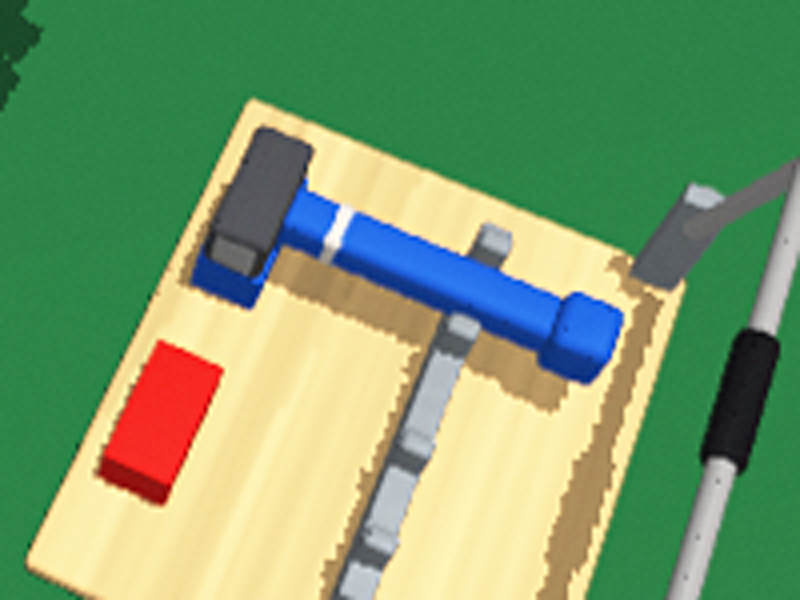

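```bash
python3 - <<'E'
from h import *
d=r.get_image("wrist");save(d,"w12",(240,0,580,80),2.3)
for k in range(3): 0
E
cat > m2.py <<'E'
from rk import *
d=r.get_image("wrist");s=r.get_image("scene");t=r.get_image("top")
print("t",r.get_obs()["t"])
print("head top -y corners",rk(cast(d,[[264.5,23],[379.5,23]],.081)).tolist())
print("head bottom -y edge", rk(cast(d,[[321,36]],.045)),"pad bottom -y edge",rk(cast(d,[[271,47],[369,47]],.012)).tolist())
print("red bottom",rk(cast(d,[[437,47],[531,47]],.012)).tolist())
sc=lambda *p:(np.array(p)+.5)/4-.5+np.array([340,220])
print("scene head top corners",rk(cast(s,[sc(262,128),sc(312,150),sc(210,232),sc(262,254)],.081)).tolist())
print("scene head bottom +x corners",rk(cast(s,[sc(208,252),sc(257,275)],.045)).tolist())
print("blue pad bottom +x corners",rk(cast(s,[sc(194,284),sc(251,308)],.012)).tolist())
print("red pad bottom +x corners",rk(cast(s,[sc(98,478),sc(166,505)],.012)).tolist(),"top",rk(cast(s,[sc(103,455),sc(171,483),sc(160,340),sc(222,370)],.045)).tolist())
E
python3 m2.py
```

```text
t 16.75
head top -y corners [[-0.0925, -0.104], [-0.0244, -0.1042]]
head bottom -y edge [[-0.0591 -0.1043]] pad bottom -y edge [[-0.0968, -0.1056], [-0.023, -0.1057]]
red bottom [[0.0282, -0.1057], [0.0991, -0.1059]]
scene head top corners [[-0.0911, -0.1055], [-0.0904, -0.0779], [-0.0229, -0.1066], [-0.0232, -0.079]]
scene head bottom +x corners [[-0.0315, -0.1058], [-0.0306, -0.0785]]
blue pad bottom +x corners [[-0.0283, -0.1076], [-0.0289, -0.0756]]
red pad bottom +x corners [[0.0932, -0.1094], [0.0908, -0.0737]] top [[0.0941, -0.1096], [0.0923, -0.0747], [0.0254, -0.1086], [0.0264, -0.0748]]
```

View pics/w12.png

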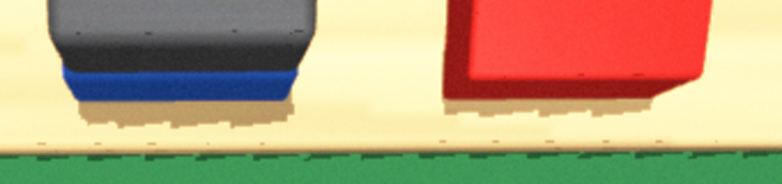

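Club seated: head against pad agrees within about 1 mm in y and 2 mm in x, handle in the fork. Now the mallet.

>>> carry_out(series=[[0.6,0,0,0,0,0,0.0325],[0.6,-0.02,0.015,0,0,0,0],[0.6,-0.03,0.022,0,0,0,0],[0.6,-0.03,0.022,0,0,0,0],[0.6,-0.03,0.022,0,0,0,0]])

```text
t: 17.17
tool_pos: [0.5474, -0.1418, 0.2009]
tool_rot: [[0.128, 0.992, 0.0], [0.992, -0.128, 0.001], [0.001, -0.0, -1.0]]
force: [1.1, 0.8, 0.5]
width: 0.056
```

>>> carry_out(series=[[0.6,-0.03,0.022,0,0,0,0],[0.6,-0.03,0.022,0,0,0,0],[0.6,-0.025,0.022,0.01,0,0,0],[0.6,-0.01,0.012,0.03,0,0,0],[0.6,0,0,0.01,0,0,0]])

```text
t: 17.58
tool_pos: [0.6109, -0.249, 0.147]
tool_rot: [[0.134, 0.991, -0.004], [0.991, -0.134, -0.001], [-0.001, -0.003, -1.0]]
force: [-0.2, 0.5, -1.3]
width: 0.0557
```

>>> carry_out(series=[[0.6,0,0,0,0,0,0],[0.6,0,0,0,0,0,0],[0.6,0,0,0,0,0,0],[0.6,0,0,0,0,0,0],[0.6,0,0,0,0,0,0]])

```text
t: 18.0
tool_pos: [0.6112, -0.2467, 0.1528]
tool_rot: [[0.132, 0.991, 0.002], [0.991, -0.132, -0.0], [-0.0, 0.002, -1.0]]
force: [-0.9, -0.3, 0.4]
width: 0.0558
```

```bash
python3 - <<'E'
from h import *
rel(.6195,-.284,.018,-7.6)
d=r.get_image("wrist");save(d,"w13")
print(proj(d,[[.6195,-.284,.03]]))
E
```

```text
t 18.0 pos [ 0.6112 -0.2467  0.1528] F [-0.9 -0.3  0.4] w 0.0558 yaw -7.56 tilt [-0.0001  0.0024]
shift [-0.0358  0.0128  0.1349] turn z 0.0007
[[341.5229589  287.81642403]]
```

View pics/w13.png

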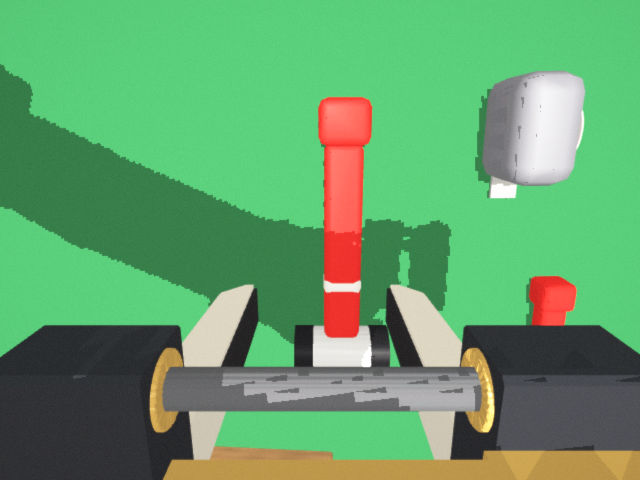

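>>> carry_out(series=[[0.6,-0.035,0.013,0,0,0,0],[0.6,0,0,0.025,0,0,0],[0.6,0,0,0.035,0,0,0],[0.6,0,0,0.035,0,0,0],[0.6,0,0,0.02,0,0,0]], grip_force=40)

```text
t: 18.47
tool_pos: [0.6172, -0.2828, 0.0332]
tool_rot: [[0.133, 0.991, -0.003], [0.991, -0.133, 0.002], [0.002, -0.004, -1.0]]
force: [-0.1, 0.3, -0.1]
width: 0.0556
```

>>> carry_out(series=[[0.6,0,0,0.013,0,0,0],[0.6,0,0,0.0065,0,0,0],[0.6,0,0,0,0,0,0],[0.6,0,0,0,0,0,0],[0.6,0,0,0,0,0,0]])

```text
t: 18.88
tool_pos: [0.62, -0.2849, 0.0188]
tool_rot: [[0.133, 0.991, 0.003], [0.991, -0.133, -0.002], [-0.001, 0.004, -1.0]]
force: [0.5, -0.4, 0.4]
width: 0.0561
```

```bash
python3 - <<'E'
from h import *
rel(.6195,-.284,.018,-7.6)
d=r.get_image("wrist");save(d,"w14")
E
```

```text
t 18.88 pos [ 0.62   -0.2849  0.0188] F [ 0.5 -0.4  0.4] w 0.0561 yaw -7.64 tilt [-0.0014  0.0035]
shift [ 0.0008 -0.0006  0.0008] turn z -0.0007
```

View pics/w14.png

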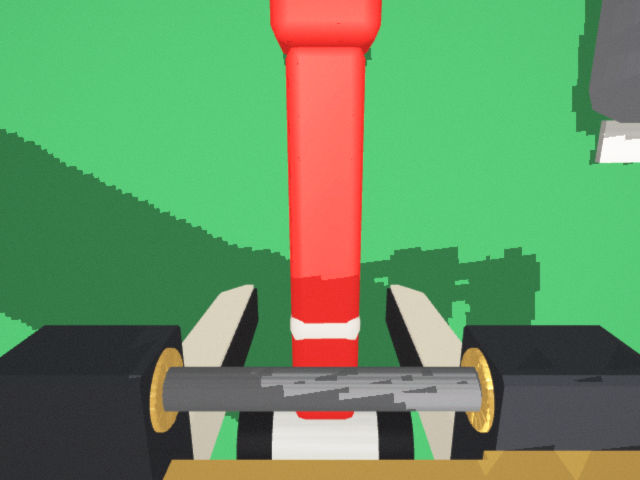

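>>> carry_out(series=[[0.6,0.0025,0,0,0,0,0],[0,0,0,0,0,0,0],[0,0,0,0,0,0,0],[0,0,0,0,0,0,0],[0,0,0,0,0,0,0]])

```text
t: 19.35
tool_pos: [0.6191, -0.2816, 0.0168]
tool_rot: [[0.133, 0.991, 0.0], [0.991, -0.133, -0.0], [-0.0, 0.0, -1.0]]
force: [0.2, 0.7, -0.5]
width: 0.0338
```

>>> carry_out(series=[[0,0,0,0,0,0,0],[0,0,0,0,0,0,0],[0,0,0,0,0,0,0],[0,0,0,0,0,0,0],[0,0,0,-0.01,0,0,0]])

```text
t: 19.77
tool_pos: [0.6169, -0.2802, 0.0243]
tool_rot: [[0.133, 0.991, -0.006], [0.991, -0.133, 0.003], [0.002, -0.006, -1.0]]
force: [-1.0, 1.3, -4.5]
width: 0.0259
```

>>> carry_out(series=[[0,0,0,-0.01,0,0,0],[0,0,0,-0.02,0,0,0],[0,0,0,-0.03,0,0,0],[0,0,0,-0.03,0,0,0],[0,0,0,-0.02,0,0,0]])

```text
t: 20.18
tool_pos: [0.6192, -0.2823, 0.1402]
tool_rot: [[0.134, 0.991, 0.002], [0.991, -0.134, -0.002], [-0.001, 0.002, -1.0]]
force: [0.0, -0.6, -2.8]
width: 0.0258
```

>>> carry_out(series=[[0,0,0,-0.01,0,0,0],[0,0,0,0,0,0,-0.014],[0,0,0,0,0,0,-0.014],[0,0,0,0,0,0,0],[0,0,0,0,0,0,0]])

```text
t: 20.6
tool_pos: [0.6178, -0.2807, 0.1443]
tool_rot: [[0.105, 0.994, -0.004], [0.994, -0.105, 0.002], [0.002, -0.004, -1.0]]
force: [-0.1, -0.0, -3.6]
width: 0.026
```

```bash
python3 - <<'E'
from rk import *
T=O+.06*X+(-.034)*Y; print(T)
rel(T[0],T[1],.146,-6.0)
d=r.get_image("wrist");save(d,"w15")
E
```

```text
[0.61861735 0.16541455]
t 20.6 pos [ 0.6178 -0.2807  0.1443] F [-0.1 -0.  -3.6] w 0.026 yaw -6.04 tilt [ 0.0017 -0.0043]
shift [ 0.4438 -0.0462 -0.0007] turn z -0.0007
```

View pics/w15.png

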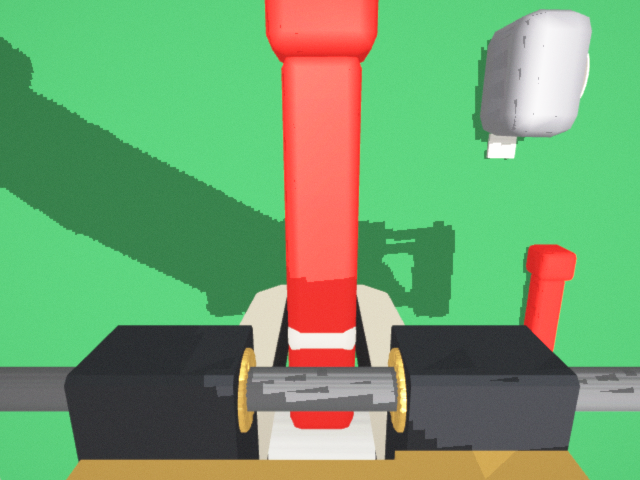

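Mallet gripped and level. Carrying it to the red berth.

>>> carry_out(series=[[0,0.01,-0.0031,0,0,0,0],[0,0.02,-0.0031,0,0,0,0],[0,0.03,-0.0031,0,0,0,0],[0,0.034,-0.0031,0,0,0,0],[0,0.034,-0.0031,0,0,0,0]])

```text
t: 21.07
tool_pos: [0.6164, -0.1509, 0.146]
tool_rot: [[0.106, 0.994, -0.001], [0.994, -0.106, 0.001], [0.001, -0.001, -1.0]]
force: [0.3, 0.8, -3.2]
width: 0.0256
```

>>> carry_out(series=[[0,0.034,-0.0031,0,0,0,0],[0,0.034,-0.0031,0,0,0,0],[0,0.034,-0.0031,0,0,0,0],[0,0.034,-0.0031,0,0,0,0],[0,0.034,-0.0031,0,0,0,0]])

```text
t: 21.48
tool_pos: [0.6187, 0.0207, 0.1462]
tool_rot: [[0.105, 0.995, -0.001], [0.995, -0.105, 0.001], [0.0, -0.001, -1.0]]
force: [0.5, 0.1, -4.0]
width: 0.0257
```

>>> carry_out(series=[[0,0.034,-0.0031,0,0,0,0],[0,0.034,-0.0031,0,0,0,0],[0,0.033,-0.0031,0,0,0,0],[0,0.03,-0.0031,0,0,0,0],[0,0.014,-0.0031,0,0,0,0]])

```text
t: 21.9
tool_pos: [0.618, 0.1717, 0.1456]
tool_rot: [[0.097, 0.995, -0.002], [0.995, -0.097, 0.005], [0.005, -0.002, -1.0]]
force: [-1.2, 1.3, -3.6]
width: 0.026
```

>>> carry_out(series=[[0,0.004,0,0,0,0,0],[0,0,0,0,0,0,0],[0,0,0,0,0,0,0],[0,0,0,0,0,0,0],[0,0,0,0,0,0,0]])

```text
t: 22.32
tool_pos: [0.6203, 0.1645, 0.1469]
tool_rot: [[0.11, 0.994, 0.0], [0.994, -0.11, -0.002], [-0.002, 0.0, -1.0]]
force: [-0.3, -0.1, -3.5]
width: 0.026
```

```bash
python3 - <<'E'
from rk import *
T=O+.059*X+(-.0306)*Y; print(T)
rel(T[0],T[1],.076,-6.0)
d=r.get_image("wrist");save(d,"w16")
E
```

```text
[0.61797822 0.16890045]
t 22.32 pos [0.6203 0.1645 0.1469] F [-0.3 -0.1 -3.5] w 0.026 yaw -6.3 tilt [-0.0017  0.0005]
shift [ 0.0042 -0.0028  0.0709] turn z -0.0052
```

View pics/w16.png

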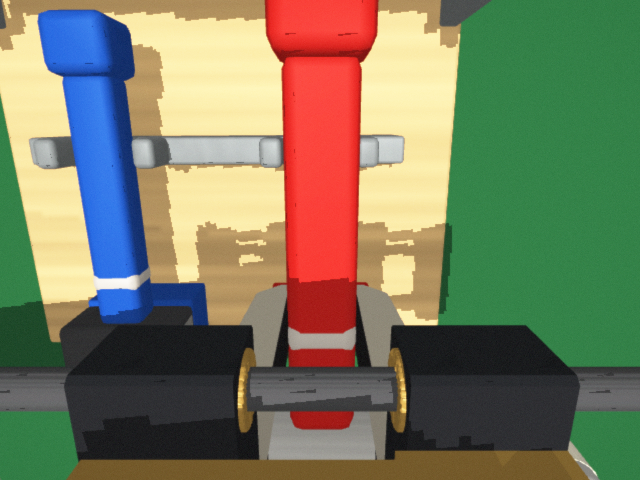

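```bash
python3 - <<'E'
from rk import *
d=r.get_image("wrist");o=r.get_obs();z=o["tool_pos"][2]
print(rk(cast(d,[[145,153],[271,152],[370,151]],.075)).tolist(),"band",rk(cast(d,[[321.5,339]],z+.012)),"tcp",rk(o["tool_pos"]))
print("club band",rk(cast(d,[[122,281]],.075)))
rel(.61798,.1689,.076,-6.0)
E
```

```text
[[-0.0322, 0.0275], [0.0342, 0.0276], [0.0863, 0.0278]] band [[ 0.0604 -0.0356]] tcp [[ 0.0615 -0.0335]]
club band [[-0.0541 -0.0444]]
t 22.42 pos [0.6202 0.1658 0.1468] F [ 0.6 -0.2 -3.8] w 0.0256 yaw -6.21 tilt [-0.0007  0.0002]
shift [ 0.0029 -0.0025  0.0708] turn z -0.0037
```

>>> carry_out(series=[[0,0.0035,-0.001,0,0,0,-0.003],[0,0,0,0.015,0,0,0],[0,0,0,0.02,0,0,0],[0,0,0,0.02,0,0,0],[0,0,0,0.012,0,0,0]])

```text
t: 22.83
tool_pos: [0.618, 0.1715, 0.0776]
tool_rot: [[0.102, 0.995, -0.003], [0.995, -0.102, -0.0], [-0.001, -0.003, -1.0]]
force: [-0.3, 0.8, -4.0]
width: 0.0255
```

>>> carry_out(series=[[0,0,0,0.004,0,0,0],[0,0,0,0,0,0,0],[0,0,0,0,0,0,0],[0,0,0,0,0,0,0],[0,0,0,0,0,0,0]])

```text
t: 23.25
tool_pos: [0.6202, 0.1715, 0.077]
tool_rot: [[0.102, 0.995, 0.002], [0.995, -0.102, 0.001], [0.001, 0.002, -1.0]]
force: [0.9, 0.5, -3.3]
width: 0.0258
```

```bash
python3 - <<'E'
from rk import *
rel(.61798,.1689,.063,-6.0)
print(rk(r.get_obs()["tool_pos"]))
d=r.get_image("wrist");save(d,"w17")
d=r.get_image("top");save(d,"t17",(200,170,290,260),7)
d=r.get_image("scene");save(d,"s17",(340,220,540,370),4)
E
```

```text
t 23.25 pos [0.6202 0.1715 0.077 ] F [ 0.9  0.5 -3.3] w 0.0258 yaw -5.87 tilt [0.0008 0.0024]
shift [-0.0028 -0.002   0.014 ] turn z 0.0022
[[ 0.061  -0.0278]]
```

View pics/w17.png

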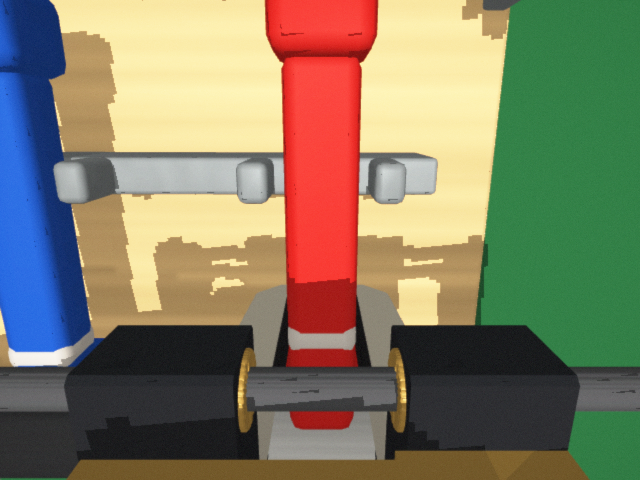

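View pics/t17.png

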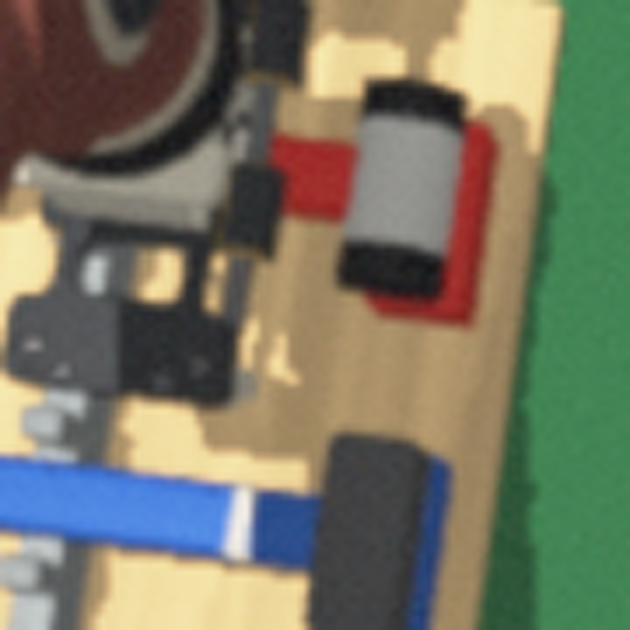

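View pics/s17.png

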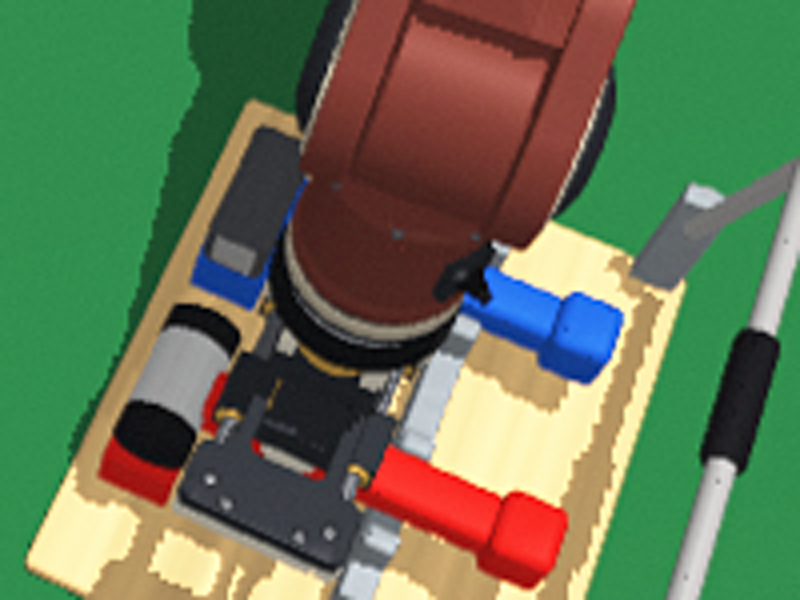

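```bash
python3 - <<'E'
from rk import *
d=r.get_image("wrist");t=r.get_image("top");s=r.get_image("scene");o=r.get_obs();z=o["tool_pos"][2]
tc=lambda *p:(np.array(p)+.5)/7-.5+np.array([200,170])
sc=lambda *p:(np.array(p)+.5)/4-.5+np.array([340,220])
print("posts",rk(cast(d,[[255,183],[388,183]],.075)).tolist(),"band",rk(cast(d,[[322,338]],z+.012)),"tcp",rk(o["tool_pos"]))
print("head axis",rk(cast(t,[tc(404.5,190)],z)),"ends",rk(cast(t,[tc(415,85),tc(390,295)],z)).tolist(),"pad right",rk(cast(t,[tc(486,230)],.012)))
print("scene head: ", rk(cast(s,[sc(177,387)],z)))
E
```

```text
posts [[0.0347, 0.0269], [0.0835, 0.0269]] band [[ 0.0594 -0.0292]] tcp [[ 0.0601 -0.0279]]
head axis [[ 0.0612 -0.0859]] ends [[0.098, -0.0842], [0.0244, -0.0862]] pad right [[ 0.0622 -0.1051]]
scene head:  [[ 0.059  -0.0895]]
```

Every view says the head is 1.5–2 mm too far in +y; trim -2 mm and lower.

>>> carry_out(series=[[0,-0.002,0,0.003,0,0,0],[0,0,0,0.004,0,0,0],[0,0,0,0.003,0,0,0],[0,0,0,0.001,0,0,0],[0,0,0,0,0,0,0]])

```text
t: 23.97
tool_pos: [0.6186, 0.1694, 0.0639]
tool_rot: [[0.102, 0.995, -0.001], [0.995, -0.102, -0.0], [-0.0, -0.001, -1.0]]
force: [-0.1, 1.2, -4.0]
width: 0.0254
```

>>> carry_out(series=[[0,0,0,0.001,0,0,0],[0,0,0,0.001,0,0,0],[0,0,0,0,0,0,0],[0,0,0,0,0,0,0],[0,0,0,0,0,0,0]])

```text
t: 24.38
tool_pos: [0.6191, 0.1694, 0.0628]
tool_rot: [[0.102, 0.995, 0.0], [0.995, -0.102, 0.0], [0.0, 0.0, -1.0]]
force: [-0.6, -0.3, -2.9]
width: 0.0256
```

>>> carry_out(series=[[0,0,0,0.0007,0,0,0],[0,0,0,0,0,0,0],[0,0,0,0.0005,0,0,0],[0,0,0,0,0,0,0],[0,0,0,0,0,0,0]])

```text
t: 24.8
tool_pos: [0.6191, 0.1695, 0.0618]
tool_rot: [[0.102, 0.995, 0.0], [0.995, -0.102, 0.0], [0.0, 0.0, -1.0]]
force: [-1.7, 0.3, -1.0]
width: 0.026
```

>>> carry_out(series=[[0,0,0,0.0005,0,0,0],[0,0,0,0,0,0,0],[0,0,0,0,0,0,0],[0,0,0,0,0,0,0],[0,0,0,0,0,0,0]])

```text
t: 25.22
tool_pos: [0.619, 0.1695, 0.0617]
tool_rot: [[0.102, 0.995, 0.0], [0.995, -0.102, 0.0], [0.0, 0.0, -1.0]]
force: [-3.5, -0.3, 6.3]
width: 0.026
```

Seated. Release, lift, and back off along -y for a check.

>>> carry_out(series=[[0,0,0,-0.0004,0,0,0],[0,0,0,0,0,0,0],[0.36,0,0,0,0,0,0],[0.4,0,0,0,0,0,0],[0.5,0,0,0,0,0,0]])

```text
t: 25.63
tool_pos: [0.6196, 0.1694, 0.061]
tool_rot: [[0.102, 0.995, 0.001], [0.995, -0.102, -0.0], [-0.0, 0.001, -1.0]]
force: [0.4, 0.0, -0.2]
width: 0.0398
```

>>> carry_out(series=[[0.55,0,0,0,0,0,0],[0.55,0,0,-0.02,0,0,0],[0.55,0,0,-0.04,0,0,0],[0.55,0,0,-0.04,0,0,0],[0.55,0,0,-0.04,0,0,0]])

```text
t: 26.05
tool_pos: [0.6189, 0.1693, 0.2024]
tool_rot: [[0.103, 0.995, -0.001], [0.995, -0.103, -0.001], [-0.001, -0.001, -1.0]]
force: [0.8, 0.6, 1.2]
width: 0.0513
```

>>> carry_out(series=[[0.55,-0.03,0,-0.02,0,0,0],[0.55,-0.04,0,0,0,0,0],[0.55,-0.04,0,0,0,0,0],[0.55,-0.04,0,0,0,0,0],[0.55,-0.03,0,0,0,0,0]])

```text
t: 26.47
tool_pos: [0.6001, -0.014, 0.2219]
tool_rot: [[0.106, 0.994, 0.001], [0.994, -0.106, -0.002], [-0.002, 0.001, -1.0]]
force: [-1.1, -0.3, 0.5]
width: 0.0513
```

```bash
python3 - <<'E'
from h import *
d=r.get_image("wrist");save(d,"w20")
d=r.get_image("top");save(d,"t20",(150,150,290,300),5)
d=r.get_image("scene");save(d,"s20",(340,220,540,370),4)
rel(.5786,.339,.22,84.1)
E
```

```text
t 26.62 pos [ 0.6003 -0.014   0.2218] F [-0.   1.   0.9] w 0.0512 yaw -6.29 tilt [-0.0018  0.0011]
shift [ 0.3485 -0.0603  0.0011] turn z -1.5777
```

View pics/w20.png

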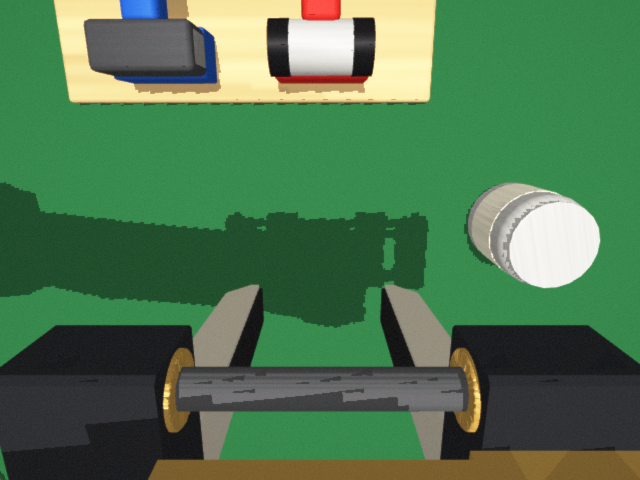

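View pics/t20.png

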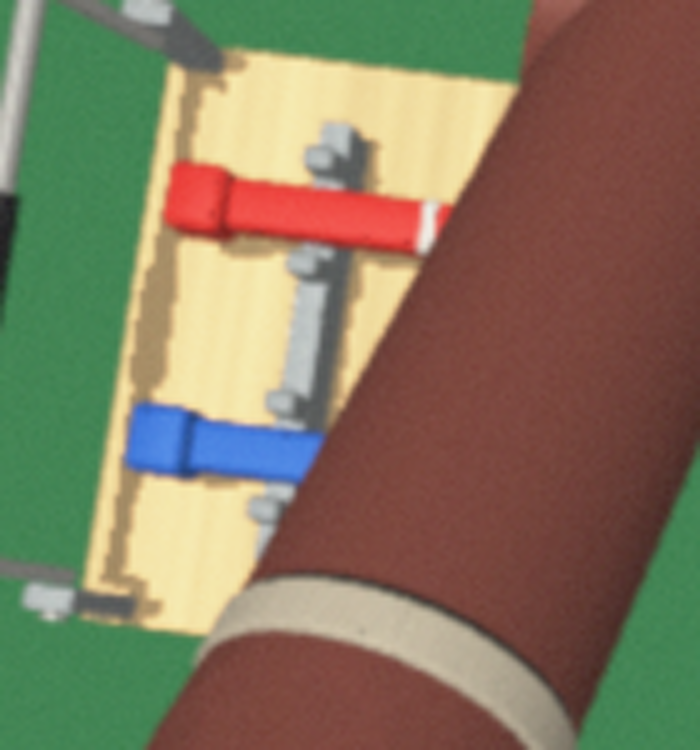

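View pics/s20.png

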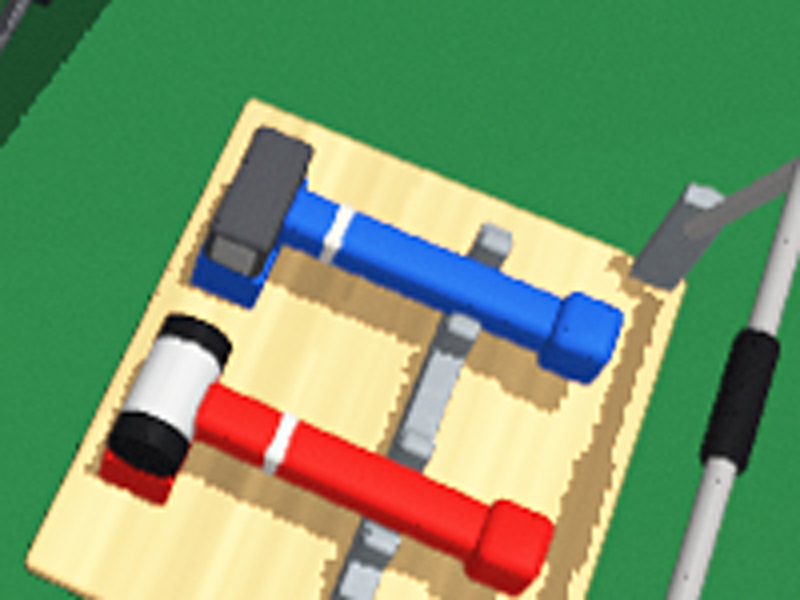

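```bash
python3 - <<'E'
from rk import *
d=r.get_image("wrist");s=r.get_image("scene");t=r.get_image("top")
sc=lambda *p:(np.array(p)+.5)/4-.5+np.array([340,220])
tc=lambda *p:(np.array(p)+.5)/5-.5+np.array([150,150])
print("mallet head scene",rk(cast(s,[sc(170,396)],.063)))
print("wrist head",rk(cast(d,[[321,47.5]],.063)),"pad -y bottom",rk(cast(d,[[323,82]],.012)),"x", rk(cast(d,[[278,82],[369,82]],.012)).tolist(), "head ends",rk(cast(d,[[268,47],[375,47]],.063)).tolist())
print("bands scene blue red",rk(cast(s,[sc(342,224),sc(284,432)],.075)).tolist(),"butt ends", rk(cast(s,[sc(604,310),sc(532,522)],.081)).tolist())
# sleeve triangulate (sleeve cut in top crop?)
save(t,"t21",(110,120,200,290),4)
rel(.5786,.339,.22,84.1)
E
```

```text
mallet head scene [[ 0.059  -0.0914]]
wrist head [[ 0.0599 -0.0882]] pad -y bottom [[ 0.0614 -0.1056]] x [[0.0247, -0.1054], [0.0989, -0.1059]] head ends [[0.0236, -0.0876], [0.0969, -0.0881]]
bands scene blue red [[-0.0605, -0.0496], [0.0568, -0.0357]] butt ends [[-0.0701, 0.0804], [0.0492, 0.081]]
t 26.77 pos [ 0.6009 -0.0076  0.221 ] F [-0.5  0.2  0.8] w 0.0511 yaw -5.73 tilt [ 0.0014 -0.0003]
shift [ 0.3427 -0.0568  0.0015] turn z -1.5678
```

View pics/t21.png

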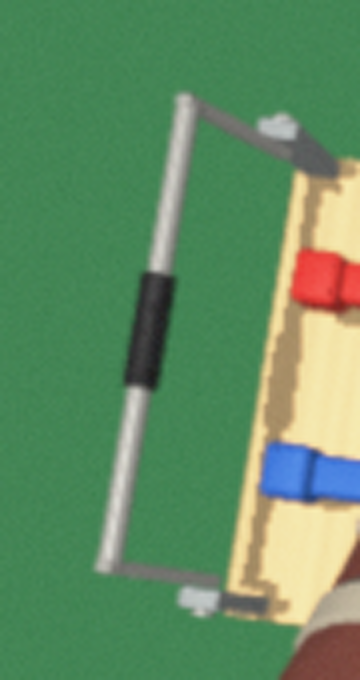

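```bash
python3 - <<'E'
from rk import *
s=r.get_image("scene");t=r.get_image("top")
P=tri([t,s],[(np.array([149,331])+.5)/4-.5+np.array([110,120]),(np.array([740,399])+.5)/4-.5+np.array([340,220])])
print(P,rk(P), "ang",np.arctan2(P[2]-.087,-(rk(P)[0,1]-.11)))
E
```

```text
[0.576333   0.33607833 0.17401001] [[1.000e-04 1.313e-01]] ang 1.8108743724348615
```

Mallet head is centred (wrist: -88.0 vs pad -87.7 mm; scene: -91.4 vs -91.7). Now back to the bar: turn, go over the sleeve.

>>> carry_out(series=[[0.55,0,0,-0.01,0,0,-0.1206],[0.55,0,0,0,0,0,-0.1206],[0.55,0,0,0,0,0,-0.1206],[0.55,0,0,0,0,0,-0.1206],[0.55,0,0,0,0,0,-0.1206]], grip_force=12)

```text
t: 27.28
tool_pos: [0.6009, -0.0079, 0.2312]
tool_rot: [[-0.488, 0.873, -0.0], [0.873, 0.488, 0.0], [0.0, 0.0, -1.0]]
force: [-0.3, 0.1, 0.2]
width: 0.0512
```

>>> carry_out(series=[[0.55,0,0,0,0,0,-0.1206],[0.55,0,0,0,0,0,-0.1206],[0.55,0,0,0,0,0,-0.1206],[0.55,0,0,0,0,0,-0.1206],[0.55,0,0,0,0,0,-0.1206]])

```text
t: 27.7
tool_pos: [0.6008, -0.008, 0.2312]
tool_rot: [[-0.897, 0.443, -0.0], [0.443, 0.897, 0.0], [0.0, 0.0, -1.0]]
force: [-0.3, -0.3, -0.2]
width: 0.0506
```

>>> carry_out(series=[[0.55,0,0,0,0,0,-0.1206],[0.55,0,0,0,0,0,-0.1206],[0.55,0,0,0,0,0,-0.1206],[0.55,0.0059,0.02,0,0,0,0],[0.55,0.0059,0.035,0,0,0,0]])

```text
t: 28.12
tool_pos: [0.595, 0.042, 0.2313]
tool_rot: [[-0.994, 0.113, 0.0], [0.113, 0.994, -0.004], [-0.001, -0.004, -1.0]]
force: [0.8, 0.2, -0.6]
width: 0.0511
```

>>> carry_out(series=[[0.55,0.0059,0.035,0,0,0,0],[0.55,0.0059,0.035,0,0,0,0],[0.55,0.0059,0.035,0,0,0,0],[0.55,0.0059,0.035,0,0,0,0],[0.55,0.0059,0.035,0,0,0,0]])

```text
t: 28.53
tool_pos: [0.583, 0.2267, 0.2312]
tool_rot: [[-0.995, 0.103, -0.0], [0.103, 0.995, 0.0], [0.0, 0.0, -1.0]]
force: [1.2, -0.0, -0.2]
width: 0.0513
```

>>> carry_out(series=[[0.55,0.0059,0.035,0,0,0,0],[0.55,0.0059,0.035,0,0,0,0],[0.55,0.005,0.025,0,0,0,0],[0.55,0,0.01,0,0,0,0],[0.55,0,0,0,0,0,0]])

```text
t: 28.95
tool_pos: [0.5764, 0.3342, 0.2306]
tool_rot: [[-0.995, 0.098, -0.001], [0.098, 0.995, 0.002], [0.001, 0.002, -1.0]]
force: [-0.5, -1.0, 0.0]
width: 0.0512
```

>>> carry_out(series=[[0.55,0,0,0,0,0,0],[0.55,0,0,0,0,0,0],[0.55,0,0,0,0,0,0],[0.55,0,0,0,0,0,0],[0.55,0,0,0,0,0,0]])

```text
t: 29.37
tool_pos: [0.5787, 0.328, 0.2316]
tool_rot: [[-0.994, 0.108, 0.0], [0.108, 0.994, -0.001], [-0.0, -0.0, -1.0]]
force: [0.4, -1.0, -0.0]
width: 0.051
```

```bash
python3 - <<'E'
from h import *
rel(.577,.3375,.165,84.1)
d=r.get_image("wrist");save(d,"w22");print(proj(d,[[.577,.3375,.17]]))
E
```

```text
t 29.37 pos [0.5787 0.328  0.2316] F [ 0.4 -1.  -0. ] w 0.051 yaw 83.82 tilt [-0.0004 -0.0005]
shift [0.0027 0.0093 0.0666] turn z -0.0049
[[338.5889893  265.88177869]]
```

View pics/w22.png

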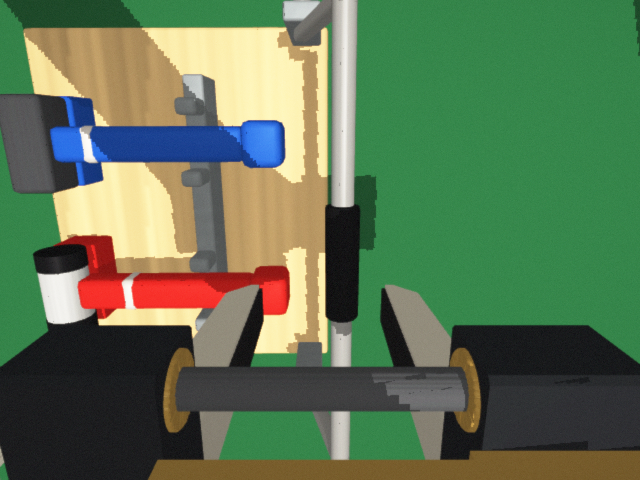

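>>> carry_out(series=[[0.55,0.002,0.0105,0,0,0,0],[0.55,0,0,0,0,0,0],[0.55,0,0,0.025,0,0,0],[0.55,0,0,0.025,0,0,0],[0.55,0,0,0.014,0,0,0]])

```text
t: 29.83
tool_pos: [0.5758, 0.3406, 0.1648]
tool_rot: [[-0.995, 0.104, -0.003], [0.104, 0.995, -0.001], [0.003, -0.002, -1.0]]
force: [1.4, 0.2, -1.2]
width: 0.0508
```

>>> carry_out(series=[[0.55,0,0,0,0,0,0],[0,0,0,0,0,0,0],[0,0,0,0,0,0,0],[0,0,0,0,0,0,0],[0,0,0,0,0,0,0]])

```text
t: 30.25
tool_pos: [0.578, 0.3408, 0.1689]
tool_rot: [[-0.994, 0.105, 0.002], [0.105, 0.994, 0.002], [-0.002, 0.002, -1.0]]
force: [-0.3, -0.3, 0.3]
width: 0.0293
```

>>> carry_out(series=[[0,0,0,0,0,0,0],[0,0,0,0,0,0,0],[0,0,0,0,0,0,0],[0,0,0,0,0,0,0],[0,0,0,0,0,0,0]])

```text
t: 30.67
tool_pos: [0.5777, 0.3403, 0.1682]
tool_rot: [[-0.994, 0.105, 0.001], [0.105, 0.994, 0.001], [-0.001, 0.001, -1.0]]
force: [0.2, -0.2, 4.2]
width: 0.0182
```

```bash
python3 - <<'E'
from rk import *
rel(.577,.3375,.165,84.1)
print(rk(r.get_obs()["tool_pos"]))
E
```

```text
t 30.67 pos [0.5777 0.3403 0.1682] F [ 0.2 -0.2  4.2] w 0.0182 yaw 83.95 tilt [-0.0012  0.0006]
shift [ 0.0004 -0.0029  0.0032] turn z -0.0026
[[0.001  0.1357]]
```

```bash
python3 - <<'E'
import numpy as np
th=np.linspace(1.855,0.0,17)
y=-.085*np.cos(th);z=.085*np.sin(th)
print(np.round(np.c_[th[1:],np.diff(y),-np.diff(z)],4).tolist())
E
```

```text
[[1.7391, -0.0096, -0.0022], [1.6231, -0.0098, -0.0011], [1.5072, -0.0098, 0.0001], [1.3912, -0.0098, 0.0012], [1.2753, -0.0096, 0.0023], [1.1594, -0.0092, 0.0034], [1.0434, -0.0088, 0.0045], [0.9275, -0.0082, 0.0054], [0.8116, -0.0075, 0.0064], [0.6956, -0.0067, 0.0072], [0.5797, -0.0059, 0.0079], [0.4638, -0.0049, 0.0085], [0.3478, -0.0039, 0.009], [0.2319, -0.0028, 0.0094], [0.1159, -0.0017, 0.0097], [0.0, -0.0006, 0.0098]]
```

>>> carry_out(series=[[0,0,-0.0096,-0.0022,0,0,0],[0,0,-0.0098,-0.0011,0,0,0],[0,0,-0.0098,0.0001,0,0,0],[0,0,-0.0098,0.0012,0,0,0],[0,0,-0.0096,0.0023,0,0,0]])

```text
t: 31.08
tool_pos: [0.572, 0.2921, 0.1676]
tool_rot: [[-0.995, 0.105, 0.001], [0.105, 0.995, 0.002], [-0.001, 0.002, -1.0]]
force: [0.0, 2.8, 2.4]
width: 0.0188
```

>>> carry_out(series=[[0,0,-0.0092,0.0034,0,0,0],[0,0,-0.0088,0.0045,0,0,0],[0,0,-0.0082,0.0054,0,0,0],[0,0,-0.0075,0.0064,0,0,0],[0,0,-0.0067,0.0072,0,0,0]])

```text
t: 31.5
tool_pos: [0.5672, 0.2504, 0.139]
tool_rot: [[-0.994, 0.106, -0.002], [0.106, 0.994, -0.001], [0.002, -0.001, -1.0]]
force: [-1.1, 3.2, 2.3]
width: 0.0185
```

>>> carry_out(series=[[0,0,-0.0059,0.0079,0,0,0],[0,0,-0.0049,0.0085,0,0,0],[0,0,-0.0039,0.009,0,0,0],[0,0,-0.0028,0.0094,0,0,0],[0,0,-0.0017,0.0095,0,0,0]])

```text
t: 31.92
tool_pos: [0.5653, 0.2323, 0.0946]
tool_rot: [[-0.994, 0.105, -0.001], [0.105, 0.994, -0.001], [0.001, -0.001, -1.0]]
force: [-1.8, 2.8, 2.7]
width: 0.0186
```

>>> carry_out(series=[[0,0,-0.0006,0.006,0,0,0],[0,0,0,0.002,0,0,0],[0,0,0,0,0,0,0],[0,0,0,0,0,0,0],[0,0,0,0,0,0,0]])

```text
t: 32.33
tool_pos: [0.5652, 0.2317, 0.0873]
tool_rot: [[-0.994, 0.105, -0.001], [0.105, 0.994, -0.001], [0.001, -0.001, -1.0]]
force: [-1.3, 1.8, -3.1]
width: 0.0186
```

```bash
python3 - <<'E'
from rk import *
rel(.577,.3375,.165,84.1)
print(rk(r.get_obs()["tool_pos"]))
s=r.get_image("scene");save(s,"s23",(340,180,540,370),4)
E
```

```text
t 32.33 pos [0.5652 0.2317 0.0873] F [-1.3  1.8 -3.1] w 0.0186 yaw 83.97 tilt [ 0.0013 -0.0013]
shift [-0.0005  0.1064 -0.0778] turn z -0.0023
[[-0.      0.0263]]
```

View pics/s23.png

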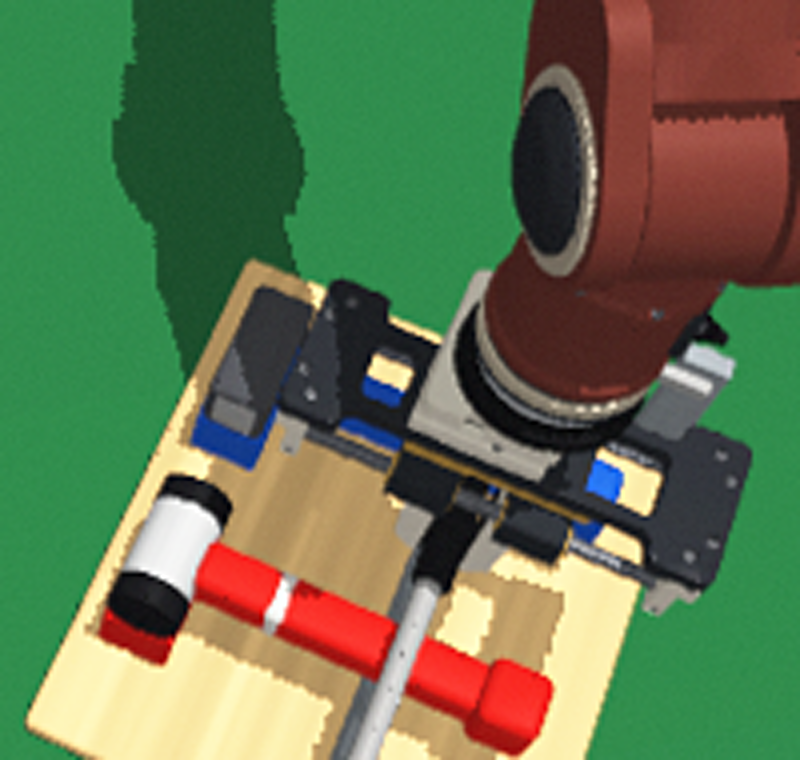

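Nearly down. I press on gently until the stop is felt.

>>> carry_out(series=[[0,0,0,0.0015,0,0,0],[0,0,0,0,0,0,0],[0,0,0,0.001,0,0,0],[0,0,0,0,0,0,0],[0,0,0,0,0,0,0]])

```text
t: 32.8
tool_pos: [0.5653, 0.2317, 0.0855]
tool_rot: [[-0.994, 0.105, -0.001], [0.105, 0.994, -0.001], [0.001, -0.001, -1.0]]
force: [-3.2, -0.3, 1.2]
width: 0.0184
```

>>> carry_out(series=[[0,0,0,0.001,0,0,0],[0,0,0,0,0,0,0],[0,0,0,0.001,0,0,0],[0,0,0,0,0,0,0],[0,0,0,0,0,0,0]])

```text
t: 33.22
tool_pos: [0.5653, 0.2317, 0.083]
tool_rot: [[-0.994, 0.105, -0.001], [0.105, 0.994, -0.001], [0.001, -0.001, -1.0]]
force: [-3.9, -0.4, 2.7]
width: 0.0188
```

>>> carry_out(series=[[0,0,0,0.001,0,0,0],[0,0,0,0,0,0,0],[0,0,0,0.001,0,0,0],[0,0,0,0,0,0,0],[0,0,0,0,0,0,0]])

```text
t: 33.63
tool_pos: [0.5654, 0.2316, 0.0827]
tool_rot: [[-0.994, 0.105, -0.001], [0.105, 0.994, -0.001], [0.001, -0.001, -1.0]]
force: [-6.8, -1.4, 10.4]
width: 0.0188
```

```bash
python3 - <<'E'
from rk import *
rel(.577,.3375,.165,84.1)
d=r.get_image("wrist");save(d,"w24")
E
```

```text
t 33.63 pos [0.5654 0.2316 0.0827] F [-6.8 -1.4 10.4] w 0.0188 yaw 83.95 tilt [ 0.0008 -0.0008]
shift [-0.0003  0.1065 -0.0824] turn z -0.0027
```

View pics/w24.png

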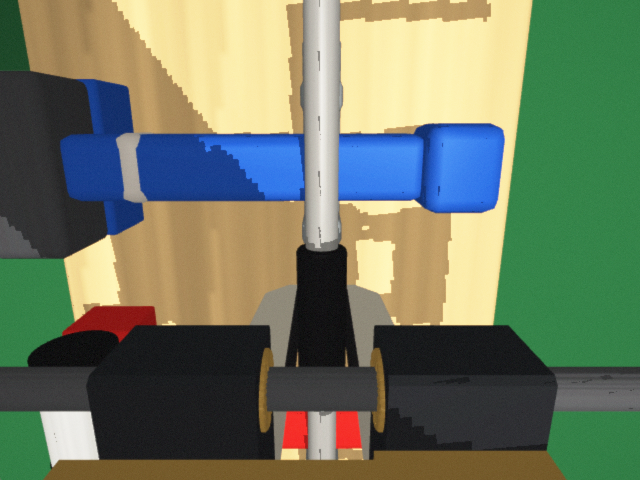

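Hit the stop (10 N). Open, lift away, and check.

>>> carry_out(series=[[0.5,0,0,0,0,0,0],[0.5,0,0,0,0,0,0],[0.5,0,0,0,0,0,0],[0.5,0,0,0,0,0,0],[0.5,0,0,-0.02,0,0,0]])

```text
t: 34.1
tool_pos: [0.5639, 0.231, 0.0979]
tool_rot: [[-0.994, 0.105, -0.006], [0.105, 0.994, -0.003], [0.006, -0.004, -1.0]]
force: [-0.6, -0.1, -0.2]
width: 0.045
```

>>> carry_out(series=[[0.5,0,0,-0.03,0,0,0],[0.5,0,0,-0.04,0,0,0],[0.5,0,0,-0.04,0,0,0],[0.5,0.02,0,-0.03,0,0,0],[0.5,0.04,0,0,0,0,0]])

```text
t: 34.52
tool_pos: [0.5141, 0.2384, 0.248]
tool_rot: [[-0.994, 0.111, 0.019], [0.111, 0.994, 0.006], [-0.018, 0.008, -1.0]]
force: [0.5, 0.7, 0.1]
width: 0.0467
```

>>> carry_out(series=[[0.5,0.04,0,0,0,0,0],[0.5,0.02,0.03,0,0,0,0],[0.5,0,0.04,0,0,0,0],[0.5,0,0.04,0,0,0,0],[0.5,0,0.04,0,0,0,0]])

```text
t: 34.93
tool_pos: [0.4625, 0.3956, 0.2419]
tool_rot: [[-0.994, 0.106, 0.002], [0.106, 0.994, 0.001], [-0.002, 0.001, -1.0]]
force: [0.2, 0.0, -0.1]
width: 0.0466
```

>>> carry_out(series=[[0.5,0,0.04,0,0,0,0],[0.5,0,0.03,0,0,0,0],[0.5,0,0.0,0,0,0,0],[0.5,0,0,0,0,0,0],[0.5,0,0,0,0,0,0]])

```text
t: 35.35
tool_pos: [0.4703, 0.4624, 0.2408]
tool_rot: [[-0.994, 0.106, 0.0], [0.106, 0.994, -0.002], [-0.001, -0.002, -1.0]]
force: [-0.0, -0.4, -0.3]
width: 0.0468
```

```bash
python3 - <<'E'
from rk import *
rel(.577,.3375,.165,84.1)
d=r.get_image("scene");save(d,"s25",(340,220,540,370),4);save(d,"s26")
d=r.get_image("top");save(d,"t25",(150,140,290,295),4.5)
E
```

```text
t 35.35 pos [0.4703 0.4624 0.2408] F [-0.  -0.4 -0.3] w 0.0468 yaw 83.91 tilt [-0.0007 -0.0016]
shift [-0.1194 -0.1128  0.0761] turn z -0.0034
```

View pics/s25.png

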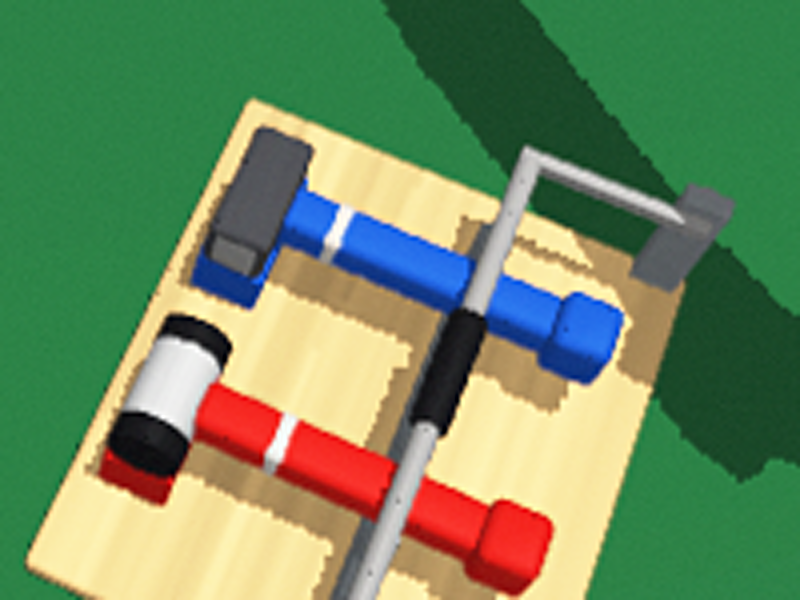

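View pics/t25.png

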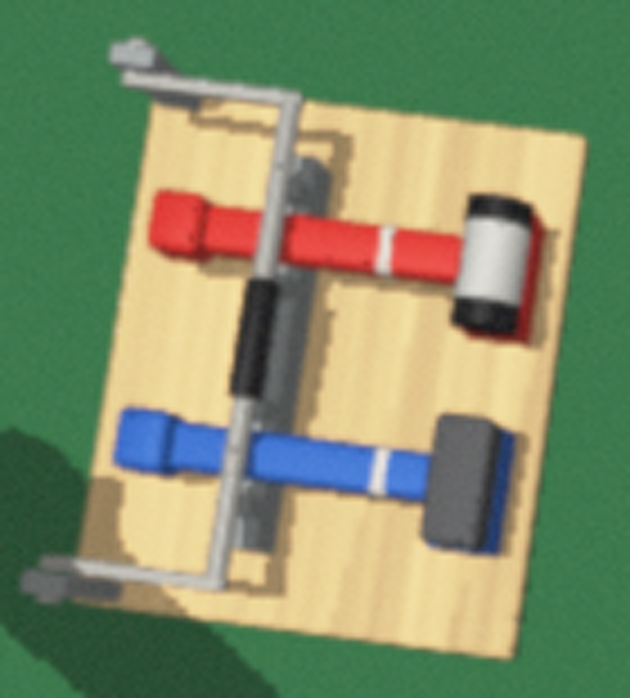

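View pics/s26.png

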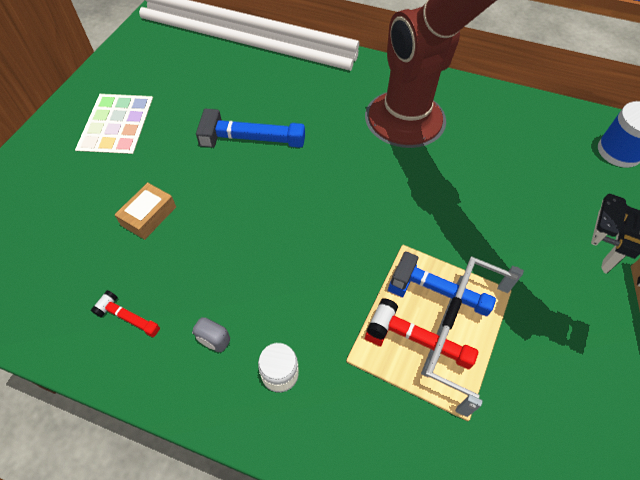

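```bash
python3 - <<'E'
from rk import *
s=r.get_image("scene");t=r.get_image("top")
a=(np.array([450,372])+.5)/4-.5+np.array([340,220]);b=(np.array([254.5,338])+.5)/4.5-.5+np.array([150,140])
P=tri([t,s],[b,a]);print(P,rk(P),np.arctan2(P[2]-.087,-(rk(P)[0,1]-.112)))
E
```

```text
[0.56540601 0.22934581 0.09168499] [[0.0004 0.024 ]] 0.05318831259892411
```

```bash
python3 - <<'E'
from rk import *
s=r.get_image("scene");t=r.get_image("top")
a=(np.array([450,372])+.5)/4-.5+np.array([340,220]);b=(np.array([254.5,338])+.5)/4.5-.5+np.array([150,140])
print("seen",a,b)
for th in(0,.03,.06,.1):
    q=O+(.1115-.085*np.cos(th))*Y; P=[q[0],q[1],.087+.085*np.sin(th)]
    print(th,proj(s,P),proj(t,P))
E
```

```text
seen [452.125 312.625] [206.16666667 214.72222222]
0 [[453.35707011 314.01996044]] [[206.06127976 215.0233563 ]]
0.03 [[453.70841917 313.48425197]] [[205.74461384 214.84293306]]
0.06 [[454.1001225  312.96350118]] [[205.39476751 214.65771305]]
0.1 [[454.68509101 312.2933896 ]] [[204.87683372 214.40352597]]
```

The bar's pixels fit 0 rad best in the top view, within about 0.03 rad, and the stop was felt. Handing in.

```bash
python3 -c "
from rig import r
print(r.get_obs()['t'],r.hand_in())"
```

```text
the job is handed in; nothing more can be done
35.65 None
```

I finished the job and handed it in at 35.7 s, with the arm well clear of the rack. I swung the bar back to about 1.85 rad, then laid the smaller blue club hammer on the blue pad and the larger red mallet on the red pad. I carried both level by the white band and lowered each until the gripper felt it seat. Finally I swung the bar down onto its stop.

**Checks that passed:**
- **Heads:** both were centred on their pads to about 1 mm along the handle and 2 mm across, in the wrist and scene views.
- **Handles:** both lie in their forks under the bar.
- **Bar:** in the last press the force rose from 2.7 to 10.4 N while the bar moved only 0.3 mm, so it had reached the stop.
- **Bystanders:** the tin, tape measure and carton look unmoved.

**Checks that disagreed:**
- **Bar angle:** triangulating the sleeve read 0.05 rad instead of 0. That method also read about 5 mm high when the bar was up. The top view fits 0 rad best. The scene view was about 1.5 px off at any angle tried, and its row suggests about 0.08 rad. I took the stop contact as deciding it and did not press the bar again.
- **Positions:** the cameras differed by up to about 4 mm in absolute position. I therefore placed each head by comparing it with its pad within the same view.

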